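# Pack the espresso service kit

## Task

Pack the espresso service kit: pinch the transit bar's two buttons together to free it from the case, and lay it on the clear strip of counter between case and robot. Press every kit tool lying out (any of gauge, pliers, caliper, brush) fully home, flat, in its own cutout, never bearing on the glass-faced gauge with more than 45 N, both fingers together. Then refit the bar over them, standing on the insert with its catch engaged, and leave everything else on the counter where it is.

Things in the scene. Friction and masses are not known exactly. Their poses are not given: they have to be found in the camera images.
- case: Open service case, fixed: black shell 178 (x) x 332 (y) x 31 mm with a rigid grey insert, top face 30 mm above the counter. Origin: middle of its underside; x points from the robot towards the opened lid (flat, x = 96 to 268 mm, 22 mm high). Cutouts side by side along y, long in x, tool heads to -x: y = +125 mm caliper, +55 gauge, -55 pliers, -125 brush.
- cutout_caliper (a point): Floor of the caliper's cutout, 12 mm below the insert's top: a caliper fully home has its origin and axes here. 2.5 mm clear all round. Two sprung rubber nubs pinch the grip block: a tool laid in stops 7 to 9 mm proud; 5 to 15 N down on the grip block (held, or with shut fingertips on top) sends it home; 5 to 8 N pulls it out.
- cutout_gauge (a point): Floor of the gauge's cutout, 12 mm below the insert's top: a gauge fully home has its origin and axes here. 2.5 mm clear all round. Two sprung rubber nubs pinch the grip block: a tool laid in stops 7 to 9 mm proud; 5 to 15 N down on the grip block (held, or with shut fingertips on top) sends it home; 5 to 8 N pulls it out.
- cutout_pliers (a point): Floor of the pliers's cutout, 12 mm below the insert's top: a pliers fully home has its origin and axes here. 2.5 mm clear all round. Two sprung rubber nubs pinch the grip block: a tool laid in stops 7 to 9 mm proud; 5 to 15 N down on the grip block (held, or with shut fingertips on top) sends it home; 5 to 8 N pulls it out.
- cutout_brush (a point): Floor of the brush's cutout, 12 mm below the insert's top: a brush fully home has its origin and axes here. 2.5 mm clear all round. Two sprung rubber nubs pinch the grip block: a tool laid in stops 7 to 9 mm proud; 5 to 15 N down on the grip block (held, or with shut fingertips on top) sends it home; 5 to 8 N pulls it out.
- catch (a point): Where the bar's origin stands when fitted: on the insert's top face, at x = 45, y = 0 mm of the case, axes parallel to the case's. Above it two steel lips, 8 to 11 mm above the insert, 34 mm long in y, leave a slot 30 mm wide in x. A fitted bar passes 2 mm above tools that are home and cannot go down over a proud one.
- bar: Loose aluminium transit bar, 0.2 kg: plate 36 (x) x 312 (y) x 8 mm, 16 mm up on a foot 76 (x) x 12 mm at each end; stands level by itself on counter or insert. Starts latched on the case. Origin: centre, at the soles; z up, y along the bar, parallel to the case's y when fitted. In its middle two opposed rubber button pads face -x and +x, 26 mm wide in y, 25 to 45 mm above the soles.
- button_near (a joint): Travel of the bar's button at -x: 0 out (hook under the catch's lip), 0.006 m fully pressed (hook free, 2.5 mm to spare). Spring 4 N at rest, 8 N fully pressed. The two pads are 50 mm apart over their faces when out, 38 mm when both are fully pinched.
- button_far (a joint): Travel of the bar's button at +x, as for the near one. The hooks (16 mm wide in y, 2 to 6 mm above the soles) do not snap over the lips: keep both buttons fully pinched while lifting off and while lowering on, and let go once the feet stand on the insert.
- gauge: Loose, 0.16 kg; sizes in mm. Origin: underside, middle of the grip block (its balance point); x from head (-) to tail (+), z up. Round glass-faced head 54 mm across, 26 high, centre x = -43; brass grip block x = -18 to 22, 22 wide, 26 high; tail to x = 72, 16 wide, 18 high. Delicate: never more than 45 N from the fingers, both added together.
- pliers: Loose, 0.16 kg; sizes in mm. Origin: underside, middle of the grip block (its balance point); x from head (-) to tail (+), z up. Pliers: steel jaws x = -70 to -18, 18 wide, 16 high; dark joint (grip block) x = -18 to 18, 30 wide, 26 high; two rubber handles spreading to 54 at x = 76, 20 high.
- caliper: Loose, 0.16 kg; sizes in mm. Origin: underside, middle of the grip block (its balance point); x from head (-) to tail (+), z up. Digital caliper: steel jaws x = -62 to -34, y = -32 to 14, 18 high; black display housing (grip block) x = -34 to 25, 26 wide, 26 high; steel beam to x = 78, 16 wide, 14 high.
- brush: Loose, 0.16 kg; sizes in mm. Origin: underside, middle of the grip block (its balance point); x from head (-) to tail (+), z up. Cleaning brush: rectangular head x = -72 to -22, 44 wide, 22 high; wooden grip block x = -22 to 25, 24 wide, 26 high; handle to x = 75, 20 wide and high.
- milk_cup: Bystander: steel cup, 72 mm across, 70 mm high. Origin under its centre.
- calculator: Bystander: calculator 130 x 76 x 14 mm. Origin under its centre.
- saucer: Bystander: white saucer, 120 mm across, 20 mm high. Origin under its centre.
- sugar_jar: Bystander: jar, 64 mm across, 90 mm high. Origin under its centre.
Not all that is in view belongs to the job. Leave any green look-alike of the caliper alone.

How it is judged:
By the outcome, as a careful person would: the job done as asked, in the order asked, and still so for the second after the job is handed in, with the robot touching nothing.
Of brush, pliers, caliper only 2 to 3 are there at a start; the rules pass over those that are not, and their reading is None.
At some moment in a run one of caliper, gauge, pliers, brush may be knocked a few centimetres aside while the robot is not near it.
Once in a run the grip may slacken for a moment while it holds something.
It also fails if it takes over 208 s, if anything falls off the work surface, if the arm or the gripper's body presses on something with over 40 N, if the wrist force passes 120 N, or if a joint passes its speed limit or range.

## Robot

A 6-joint arm with a two-finger parallel gripper is mounted at the origin on the work surface. World frame = base frame: x ahead of the robot, y to its left, z up, the work surface at z = 0. Lengths are in mm, angles in rad, forces in N, time in s.
With the tool pointing down it reaches from about 350 to 925 mm from the base axis. Payload 6.4 kg.
Tool frame: the origin (TCP) lies midway between the tips of the shut fingers; the grasp point (between the pads) lies 19 mm behind it (hold_point_z is the z of the grasp point in the tool frame, in mm); z points along the fingers, y is the direction in which the jaws open and shut (so a half turn about z gives the same grasp; the last joint's range is limited). The gripper opens to 85 mm and grips with 20 to 120 N. Pads are 22 mm wide; open, the fingers measure 114 mm over their backs; the gripper's body (76 mm by 85 mm) begins 54 mm behind the grasp point. The pads swing forward as they close: fully open they stand 13 mm farther back than shut.
Start: joints at [-1.495, 0.245, 1.558, -0, 1.339, -0.174], TCP at [160.691, -629.835, 231.29] pointing down, gripper open.
Joint ranges: [-3.13, 3.13], [-1.02, 2.26], [0.13, 2.54], [-0.95, 4.09], [0.21, 2.88], [-2.74, 2.74]. Speed limits (rad/s): [2.57, 2.57, 3.14, 3.14, 3.14, 3.14].

## Interface

Orientations are given as a unit quaternion [w, x, y, z].
In Python, from workcell import * gives the robot as it stands.
- The arm moves only by the tool jog_arm, never from a script. Its argument "plan" is a list of rows, each a list of 7 numbers: the shift along the tool's x, y, z in mm, then the turn, a rotation vector about the tool's x, y, z in degrees, then the opening, from 0 (shut) to 1 (fully open). In form: [[x, y, z, ax, ay, az, claw], ...]. A call has 1 to 8 rows; each row shifts and turns the commanded pose from where the row before left it, along the tool's axes as they then stand; what a row does not reach is not made up. A row lasts 1/12 s, in which the tool goes at most 41.7 mm and 7.16 degrees, less where a joint would pass 70% of its speed; a pose out of reach is approached as far as the arm can. A call is refused whole if a number of a shift passes 41.7 or a number of a turn 7.16, either way. A call with a gripper value outside its range is refused whole. The fingers move at their own pace and stop on an object; the grip force is fixed at half the most. Time passes only in rows, so rows that do not move let the fingers close. It gives the time, the measured TCP pose, the force and the opening at its end, in the units of the state.
- read_state(): the state, without advancing time (a new reading comes with each control period).
- camera(name): name is "scene" or "top" or "wrist"; returns (picture, depth): 400x640x3 uint8, red, green, blue; 400x640 float32, mm along the optical axis (not along the pixel's ray), 0 where there is no reading.
- camera_info(name): a dict with "fx", "fy", "cx", "cy" (pixels), "k1" (the pictures are not rectified: a ray, as slopes to the right and down, at radius r is drawn at 1 + k1 r^2 times it, then the intrinsics apply), "R" (3x3) and "t" (3): a world point X has camera coordinates R X + t; the wrist camera has in their place "T_tool_cam" (4x4, takes a point from camera to tool coordinates, whose origin is the TCP and whose axes are the flange's). Camera axes: x right, y down, z forward; pixel columns grow to the right and rows downward; lengths in mm; the calibration is good to about 2 mm. A picture is of the moment at which its call begins: read the wrist's pose just before it. camera_info takes no time and is no camera call.
- hand_in(): hands the job in, once; it reports no verdict.
The state is a dict: "clock": time; "joint_pos": joint angles; "joint_vel": joint speeds; "joint_torque": joint torques, N m; "eef_pos": TCP position; "eef_rot": TCP orientation; "contact_force": force on the tool from outside, world axes, zero at the start; "wrist_torque": the same for the moment, N m; "finger_gap": opening from 0.0 (shut) to 1.0 (fully open).
Only numpy, scipy, OpenCV 4.12 (cv2) and the standard library are available. Lean on these libraries where they do the work, as an engineer would, in place of code of your own. Each camera call takes 0.05 s, during which the arm holds its last target. There are 200 camera calls.

## Working session

There is one attempt and no reset: what is moved stays moved. The work goes in short steps, Python scripts to look and compute and a tool call to move; the robot and the scene stay as the last step left them, time stands still between calls to the robot, and variables do not carry over. Pictures are saved under pics/ and viewed, about 12 in all and at most 16, crops included, and the job is handed in when it is done.

Besides the shell and the picture viewer there is one more tool, called by a JSON object that holds its "method" and its "body". jog_arm: Moves the arm, as the interface text tells. Its arguments: {"type":"object","properties":{"plan":{"type":"array"}},"required":["plan"]}

```bash
ls; mkdir -p pics; cat > h.py <<'E'
from workcell import *
import numpy as np, cv2
from scipy.spatial.transform import Rotation as Ro
def undist(ci,uv):
    uv=np.atleast_2d(np.asarray(uv,float))
    d=np.c_[(uv[:,0]-ci['cx'])/ci['fx'],(uv[:,1]-ci['cy'])/ci['fy']]
    p=d.copy()
    for _ in range(15): p=d/(1+ci['k1']*(p**2).sum(1,keepdims=True))
    return np.c_[p,np.ones(len(p))]
def pose(name,st=None):
    ci=camera_info(name)
    if name!='wrist':
        R=np.array(ci['R']);t=np.array(ci['t']);return ci,R.T,-R.T@t
    st=st or read_state()
    q=st['eef_rot'];Rt=Ro.from_quat([q[1],q[2],q[3],q[0]]).as_matrix()
    T=np.array(ci['T_tool_cam']);return ci,Rt@T[:3,:3],Rt@T[:3,3]+np.array(st['eef_pos'])
def onplane(name,uv,z,st=None):
    ci,R,o=pose(name,st);d=undist(ci,uv)@R.T
    return o+d*((z-o[2])/d[:,2])[:,None]
def proj(name,X,st=None):
    ci,R,o=pose(name,st);c=(np.atleast_2d(X)-o)@R
    p=c[:,:2]/c[:,2:];p=p*(1+ci['k1']*(p**2).sum(1,keepdims=True))
    return p*[ci['fx'],ci['fy']]+[ci['cx'],ci['cy']]
def cloud(name,dep,st=None):
    ci,R,o=pose(name,st);v,u=np.mgrid[:400,:640]
    r=undist(ci,np.c_[u.ravel(),v.ravel()])*dep.reshape(-1,1)
    return (r@R.T+o).reshape(400,640,3)
def save(n,im): cv2.imwrite('pics/'+n+'.png',cv2.cvtColor(im,cv2.COLOR_RGB2BGR))
E
python3 - <<'E'
from h import *
np.set_printoptions(suppress=True,precision=3)
for n in ['scene','top','wrist']:
    ci=camera_info(n);print(n,ci)
    st=read_state();im,d=camera(n);np.savez('pics/'+n+'0.npz',im=im,d=d);save(n+'0',im)
print(read_state())
E
```

```text
pics
scene {'fx': 370.46108718874933, 'fy': 370.46108718874933, 'cx': 317.10372175718976, 'cy': 195.61250646299194, 'k1': -0.06210370469266994, 'R': array([[-0.801,  0.599,  0.013],
       [ 0.448,  0.613, -0.65 ],
       [-0.398, -0.515, -0.76 ]]), 't': array([ 412.577, -129.81 , 1289.752])}
top {'fx': 495.5412557117025, 'fy': 495.5412557117025, 'cx': 315.1940173199934, 'cy': 195.84924508043198, 'k1': -0.06413770950223076, 'R': array([[-0.004, -1.   ,  0.002],
       [-0.992,  0.004, -0.128],
       [ 0.128, -0.002, -0.992]]), 't': array([ -65.099,  471.478, 1650.53 ])}
wrist {'fx': 292.7294878550955, 'fy': 292.7294878550955, 'cx': 319.25543959562555, 'cy': 199.928018285454, 'k1': 0.001609861031480135, 'T_tool_cam': array([[   0.   ,   -0.956,   -0.294,   74.596],
       [   1.   ,    0.001,   -0.001,   -0.368],
       [   0.001,   -0.294,    0.956, -142.674],
       [   0.   ,    0.   ,    0.   ,    1.   ]])}
{'clock': 0.15, 'joint_pos': array([-1.495,  0.246,  1.559, -0.   ,  1.339, -0.174]), 'joint_vel': array([ 0.002, -0.004, -0.004,  0.001, -0.   ,  0.003]), 'joint_torque': array([  0.001, -42.998, -32.655,  -0.   ,   0.004,   0.   ]), 'eef_pos': array([ 160.655, -629.394,  230.424]), 'eef_rot': array([-0.001,  0.992,  0.125,  0.   ]), 'contact_force': array([ 0.039,  0.578, -0.115]), 'wrist_torque': array([ 0.004, -0.013, -0.021]), 'finger_gap': 0.9993088162968233}
```

View pics/top0.png

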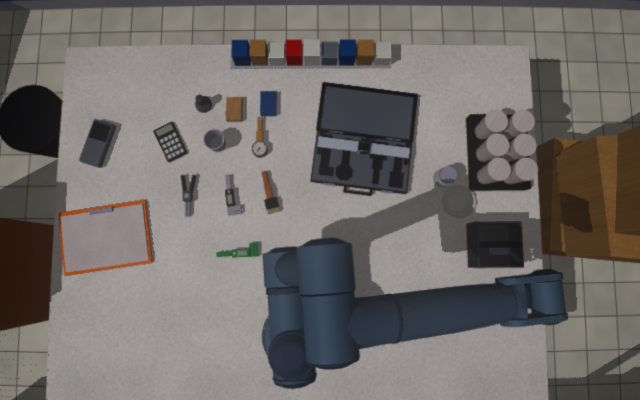

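View pics/scene0.png

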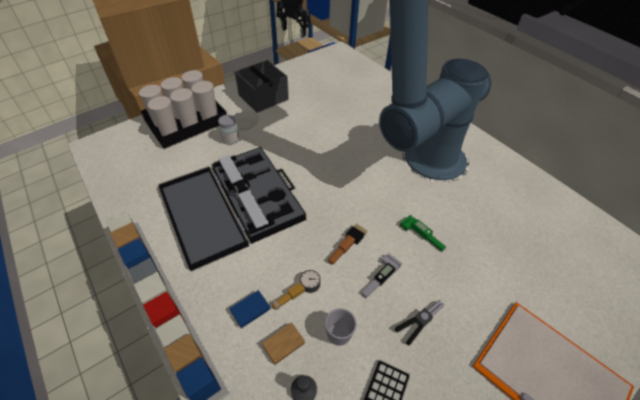

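The top view shows the pliers (188,195), the caliper (232,195), the brush (270,192), the gauge (260,138), the green look-alike (238,252) and the case with the silver bar (365,147). The scene view agrees. Next I'll get rough positions.

```bash
python3 - <<'E'
from h import *
np.set_printoptions(suppress=True,precision=1)
f=np.load('pics/top0.npz');C=cloud('top',f['d'])
for n,(u,v) in dict(pliers=(188,188),pjaw=(188,178),caliper=(231,196),cal2=(233,208),brush=(268,188),brh=(271,204),gaugehead=(260,149),gtail=(261,122),green=(238,252),bar=(365,147),barL=(325,143),barR=(405,152),counter=(340,215),cup=(214,140),cyl=(446,176)).items(): print(n,C[v,u], onplane('top',(u,v),0)[0])
# case corners
for uv in [(313,185),(409,192),(417,93),(322,84)]: print(onplane('top',uv,30)[0])
s=slice(70,240)
big=cv2.resize(f['im'][90:220,160:430],None,fx=2.9,fy=2.9,interpolation=cv2.INTER_CUBIC);save('topcrop',np.clip(big.astype(float)*1.5,0,255).astype(np.uint8))
E
```

```text
pliers [503.7 373.8   4.3] [504.3 374.9   0. ]
pjaw [539.2 375.5   1.5] [539.5 375.9   0. ]
caliper [ 255.3  -63.1 1697.5] [475.7 224.3   0. ]
cal2 [431.8 213.3  20.3] [434.  216.7   0. ]
brush [498.8  93.5  30.2] [503.2  96.4   0. ]
brh [445.2  83.9  19.4] [447.4  85.5   0. ]
gaugehead [634.4 122.3  30.4] [641.3 125.6   0. ]
gtail [733.7 121.4  17.5] [738.7 123.3   0. ]
green [282.7 194.   20.5] [283.  197.1   0. ]
bar [ 629.9 -234.3   74.8] [ 647.1 -242.1    0. ]
barL [ 647.9 -100.7   58.4] [ 661.9 -102.1    0. ]
barR [ 618.4 -373.2   48.2] [ 629.  -382.3    0. ]
counter [ 408.8 -152.2   -3.9] [ 408.5 -152.     0. ]
cup [673.7 287.4   3.4] [674.5 288.1   0. ]
cyl [ 527.  -497.6   96.2] [ 543.4 -523.7    0. ]
[508.5 -59.6  30. ]
[ 483.3 -386.4   30. ]
[ 833.8 -425.4   30. ]
[866.8 -92.3  30. ]
```

View pics/topcrop.png

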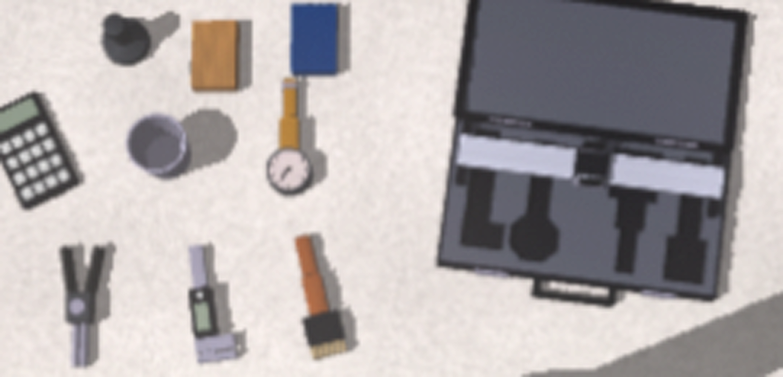

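I'll swing over the case with the jaws along the case's x, then take a wrist picture.

{"method": "jog_arm", "body": {"plan": [[0,0,-8,0,0,-7.12,1],[0,0,-8,0,0,-7.12,1],[0,0,-8,0,0,-7.12,1],[0,0,-8,0,0,-7.12,1],[0,0,-8,0,0,-7.12,1],[0,0,-8,0,0,-7.12,1],[0,0,-8,0,0,-7.12,1],[0,0,-8,0,0,-7.12,1]]}}

```text
clock: 0.82
eef_pos: [160.7, -629.6, 295.2]
eef_rot: [-0.0, 0.811, 0.585, 0.0]
contact_force: [-0.2, 0.3, 0.4]
finger_gap: 0.998
```

{"method": "jog_arm", "body": {"plan": [[0,0,-8,0,0,-7.12,1],[0,0,-8,0,0,-7.12,1],[29,25,0,0,0,0,1],[29,25,0,0,0,0,1],[29,25,0,0,0,0,1],[29,25,0,0,0,0,1],[29,25,0,0,0,0,1],[29,25,0,0,0,0,1]]}}

```text
clock: 1.48
eef_pos: [324.7, -466.5, 311.0]
eef_rot: [-0.0, 0.734, 0.679, 0.0]
contact_force: [1.3, -1.3, -0.1]
finger_gap: 1.001
```

{"method": "jog_arm", "body": {"plan": [[29,25,0,0,0,0,1],[29,25,0,0,0,0,1],[29,25,0,0,0,0,1],[29,25,0,0,0,0,1],[29,25,0,0,0,0,1],[29,25,0,0,0,0,1],[29,25,0,0,0,0,1],[29,25,0,0,0,0,1]]}}

```text
clock: 2.15
eef_pos: [542.4, -250.7, 311.1]
eef_rot: [-0.0, 0.734, 0.679, -0.0]
contact_force: [0.3, -0.7, 1.1]
finger_gap: 1.001
```

{"method": "jog_arm", "body": {"plan": [[29,25,0,0,0,0,1],[29,25,0,0,0,0,1],[0,0,0,0,0,0,1],[0,0,0,0,0,0,1],[0,0,0,0,0,0,1]]}}

```text
clock: 2.57
eef_pos: [595.5, -198.5, 310.8]
eef_rot: [-0.0, 0.734, 0.679, -0.0]
contact_force: [0.1, -0.1, 0.4]
finger_gap: 1.002
```

```bash
python3 - <<'E'
from h import *
st=read_state();print(st['eef_pos'],st['eef_rot'],st['clock'])
im,d=camera('wrist');np.savez('pics/w1.npz',im=im,d=d,p=st['eef_pos'],q=st['eef_rot']);save('w1',im)
E
```

```text
[ 595.5205555  -198.53630101  310.81033175] [-3.71580770e-04  7.34139054e-01  6.78998974e-01 -3.24245723e-04] 2.5667
```

View pics/w1.png

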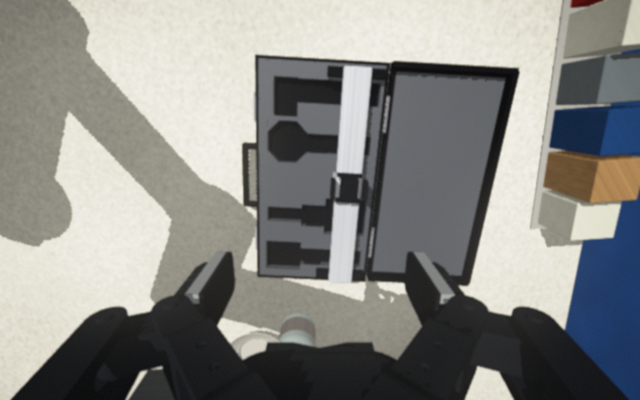

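The wrist view shows the case with its near edge at x≈257 px (rows 56–277), the bar at (350,175) with its black button block at (347,187), and the handle on the near side at (250,175). I'll measure from masks.

```bash
cat >> h.py <<'E'
def ld(n):
    f=np.load('pics/'+n+'.npz');return f['im'],f['d'],dict(eef_pos=f['p'],eef_rot=f['q'])
def snap(n):
    st=read_state();im,d=camera('wrist');np.savez('pics/'+n+'.npz',im=im,d=d,p=st['eef_pos'],q=st['eef_rot']);save(n,im);return im,d,st
E
python3 - <<'E'
from h import *
np.set_printoptions(suppress=True,precision=1)
im,d,st=ld('w1');g=cv2.cvtColor(im,cv2.COLOR_RGB2GRAY)
# bar top silver
m=((g>190)).astype(np.uint8);m[:, :310]=0;m[:,390:]=0;m[:55]=0;m[300:]=0
n,l,s,c=cv2.connectedComponentsWithStats(m)
pts=[]
for i in range(1,n):
    if s[i,4]>800:
        r=cv2.minAreaRect(np.argwhere(l==i)[:,::-1].astype(np.float32));b=cv2.boxPoints(r)
        print(s[i],r);P=onplane('wrist',b,54,st);print(P[:,:2])
# near edge of shell: dark transition per row
E=[]
for v in range(70,265,5):
    if 135<v<215: continue
    row=g[v,235:275].astype(int);k=np.argmin(np.diff(row));E.append((235+k+.5,v))
E=np.array(E);P=onplane('wrist',E,31,st)
a=np.polyfit(P[:,1],P[:,0],1);print('near edge x=',a,'angle',np.degrees(np.arctan(a[0])),np.abs(np.polyval(a,P[:,1])-P[:,0]).max())
# end edges
for lo,hi,sgn in ((45,68,-1),(265,290,1)):
    Q=[]
    for u in range(270,320,5):
        col=g[lo:hi,u].astype(int);k=np.argmax(sgn*np.diff(col));Q.append((u,lo+k+.5))
    P2=onplane('wrist',Q,31,st);b=np.polyfit(P2[:,0],P2[:,1],1);print('end y=',b,np.polyval(b,550),np.abs(np.polyval(b,P2[:,0])-P2[:,1]).max())
C=cloud('wrist',d,st)
print(C[187,348],C[120,357],C[250,342],C[150,275],C[40,300],C[330,290])
save('w1c',cv2.resize(im[140:240,290:410],None,fx=5,fy=5,interpolation=cv2.INTER_CUBIC))
E
```

```text
[ 337   66   34  107 2708] ((353.0827941894531, 119.00691223144531), (26.574554443359375, 106.2982177734375), 4.763641834259033)
[[ 616.5 -205.5]
 [ 635.8  -72.2]
 [ 668.7  -77.3]
 [ 653.  -211.5]]
[ 310  204   56   96 2359] ((347.6603698730469, 250.6886749267578), (56.317832946777344, 88.59756469726562), 15.945395469665527)
[[ 563.1 -384.6]
 [ 610.1 -247.9]
 [ 687.  -277.5]
 [ 646.8 -419.5]]
near edge x= [  0.1 528.3] angle 7.623909705995614 1.1091102053457007
end y= [-0.1 24.6] -51.28245068074742 0.45962833759539024
end y= [  -0.1 -323.3] -384.9720556760183 0.8014165849107826
[ 631.2 -224.7   73.6] [ 649.3 -139.9   52. ] [ 619.  -326.6   55. ] [ 530.9 -174.7   18.6] [580.9 -28.8  -0.7] [ 523.7 -473.5   45.8]
```

View pics/w1c.png

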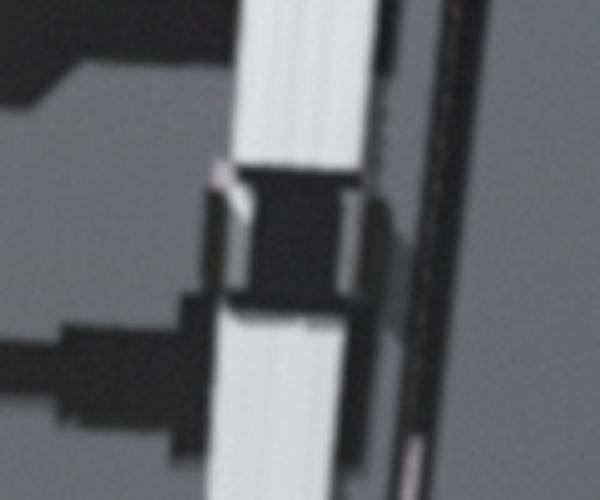

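{"method": "jog_arm", "body": {"plan": [[0,0,0,0,0,3.1,1],[-8,13,28,0,0,0,1],[-8,13,28,0,0,0,1],[-9,14,28,0,0,0,1],[0,0,28,0,0,0,1],[0,0,28,0,0,0,1],[0,0,0,0,0,0,1],[0,0,0,0,0,0,1]]}}

```text
clock: 3.28
eef_pos: [630.5, -229.2, 169.8]
eef_rot: [-0.002, 0.753, 0.658, -0.001]
contact_force: [0.3, -0.6, 0.5]
finger_gap: 1.001
```

```bash
python3 - <<'E'
from h import *
np.set_printoptions(suppress=True,precision=2)
im,d,st=ld('w1');C=cloud('wrist',d,st)
th=np.radians(-7.62);ex=np.array([np.cos(th),np.sin(th)]);ey=np.array([-ex[1],ex[0]]);o=np.array([632.3,-229.2])
def blk(C,zmin):
    L=np.stack([(C[...,:2]-o)@ex,(C[...,:2]-o)@ey],-1)
    m=(C[...,2]>zmin)&(C[...,2]<90)&(np.abs(L)<40).all(-1)
    q=L[m];print(m.sum(),q.mean(0),np.percentile(q,[2,98],axis=0),C[m][:,2].mean());
    return m
blk(C,66)
im,d,st=snap('w2');print(st['eef_pos'],st['eef_rot'],st['clock']);C=cloud('wrist',d,st)
m=blk(C,66)
g=cv2.cvtColor(im,cv2.COLOR_RGB2GRAY)
save('w2c',im[60:400,140:500])
E
```

```text
658 [0.31 1.99] [[-23.98 -16.99]
 [ 24.27  18.79]] 72.92702176626068
[ 630.45 -229.25  169.78] [-0.    0.75  0.66 -0.  ] 3.2833
1598 [0.01 1.85] [[-23.7  -18.05]
 [ 24.2   19.19]] 72.98106518846224
```

View pics/w2c.png

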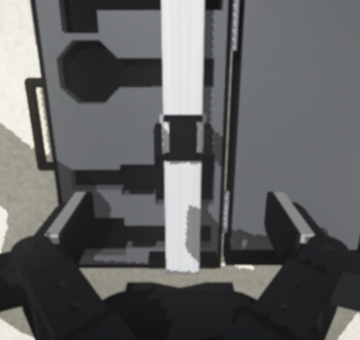

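The crop from x 140, y 60 shows the button block midway between the open fingers, at about (182,140). I'll descend, then close in stages. The button springs let me gauge how grip force depends on the commanded opening.

{"method": "jog_arm", "body": {"plan": [[1,2,30,0,0,0,1],[0,0,30,0,0,0,1],[0,0,30,0,0,0,1],[0,0,20,0,0,0,1],[0,0,9,0,0,0,0.62],[0,0,0,0,0,0,0.62],[0,0,0,0,0,0,0.62],[0,0,0,0,0,0,0.62]]}}

```text
clock: 4.0
eef_pos: [635.8, -228.9, 55.4]
eef_rot: [0.002, 0.752, 0.659, 0.001]
contact_force: [-0.7, -0.1, 0.7]
finger_gap: 0.624
```

{"method": "jog_arm", "body": {"plan": [[0,0,0,0,0,0,0.62],[0,0,0,0,0,0,0.62],[0,0,0,0,0,0,0.62]]}}

```text
clock: 4.25
eef_pos: [635.0, -228.3, 53.7]
eef_rot: [0.001, 0.752, 0.659, 0.0]
contact_force: [-0.3, -0.3, -0.9]
finger_gap: 0.616
```

{"method": "jog_arm", "body": {"plan": [[0,0,0,0,0,0,0.57],[0,0,0,0,0,0,0.57],[0,0,0,0,0,0,0.57],[0,0,0,0,0,0,0.57],[0,0,0,0,0,0,0.57]]}}

```text
clock: 4.67
eef_pos: [635.0, -228.2, 53.4]
eef_rot: [0.001, 0.752, 0.659, 0.0]
contact_force: [-1.1, 0.6, 5.5]
finger_gap: 0.57
```

{"method": "jog_arm", "body": {"plan": [[0,0,0,0,0,0,0.54],[0,0,0,0,0,0,0.54],[0,0,0,0,0,0,0.54],[0,0,0,0,0,0,0.54],[0,0,0,0,0,0,0.54]]}}

```text
clock: 5.08
eef_pos: [635.1, -228.2, 53.6]
eef_rot: [0.001, 0.752, 0.659, 0.0]
contact_force: [-0.6, 0.8, 6.3]
finger_gap: 0.542
```

{"method": "jog_arm", "body": {"plan": [[0,0,0,0,0,0,0.5],[0,0,0,0,0,0,0.5],[0,0,0,0,0,0,0.5],[0,0,0,0,0,0,0.5],[0,0,0,0,0,0,0.5]]}}

```text
clock: 5.5
eef_pos: [635.3, -228.3, 53.9]
eef_rot: [0.001, 0.752, 0.659, 0.0]
contact_force: [-1.0, 0.3, 7.2]
finger_gap: 0.501
```

{"method": "jog_arm", "body": {"plan": [[0,0,0,0,0,0,0.46],[0,0,0,0,0,0,0.46],[0,0,0,0,0,0,0.46],[0,0,0,0,0,0,0.46],[0,0,0,0,0,0,0.46]]}}

```text
clock: 5.92
eef_pos: [635.4, -228.3, 54.1]
eef_rot: [0.001, 0.752, 0.659, 0.001]
contact_force: [-0.9, 0.8, 8.3]
finger_gap: 0.463
```

{"method": "jog_arm", "body": {"plan": [[0,0,0,0,0,0,0.42],[0,0,0,0,0,0,0.42],[0,0,0,0,0,0,0.42],[0,0,0,0,0,0,0.42],[0,0,0,0,0,0,0.42]]}}

```text
clock: 6.33
eef_pos: [634.7, -228.2, 54.8]
eef_rot: [0.0, 0.752, 0.659, -0.0]
contact_force: [-5.4, 2.5, 14.0]
finger_gap: 0.429
```

{"method": "jog_arm", "body": {"plan": [[0,0,0,0,0,0,0.2],[0,0,0,0,0,0,0.2],[0,0,0,0,0,0,0.2],[0,0,0,0,0,0,0.2],[0,0,0,0,0,0,0.2]]}}

```text
clock: 6.75
eef_pos: [634.8, -228.3, 55.7]
eef_rot: [0.0, 0.752, 0.659, -0.0]
contact_force: [-7.7, 3.3, 17.6]
finger_gap: 0.395
```

The buttons are fully pinched. Force rises with the command error at about 3000 N per unit of opening, and saturates. Next I'll lift.

{"method": "jog_arm", "body": {"plan": [[0,0,-4,0,0,0,0.2],[0,0,-6,0,0,0,0.2],[0,0,-8,0,0,0,0.2],[0,0,-8,0,0,0,0.2],[0,0,-8,0,0,0,0.2],[0,0,-6,0,0,0,0.2],[0,0,0,0,0,0,0.2],[0,0,0,0,0,0,0.2]]}}

```text
clock: 7.42
eef_pos: [634.5, -228.1, 92.9]
eef_rot: [0.001, 0.752, 0.659, 0.0]
contact_force: [-0.6, -0.1, -2.0]
finger_gap: 0.388
```

```bash
python3 - <<'E'
from h import *
im,d,st=snap('w3');print(st['contact_force'],st['eef_pos'])
save('w3c',im[0:400,60:580])
E
```

```text
[-0.59667938 -0.09755308 -2.03926354] [ 634.52780626 -228.07938196   92.92113229]
```

View pics/w3c.png

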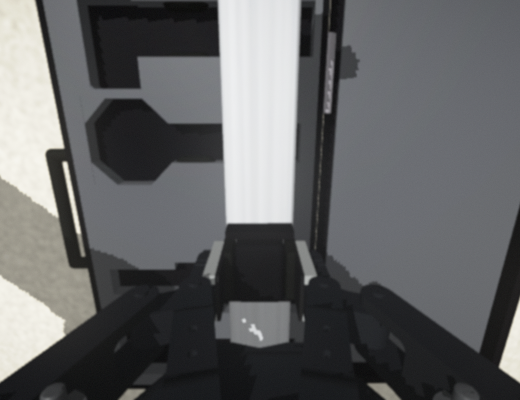

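The bar is free and held: the weight reads 2 N and it hangs level. I'll carry it about 228 mm towards the robot and set it down.

{"method": "jog_arm", "body": {"plan": [[0,-20,0,0,0,0,0.2],[0,-36,0,0,0,0,0.2],[0,-38,0,0,0,0,0.2],[0,-38,0,0,0,0,0.2],[0,-38,0,0,0,0,0.2],[0,-36,0,0,0,0,0.2],[0,-22,0,0,0,0,0.2],[0,0,0,0,0,0,0.2]]}}

```text
clock: 8.13
eef_pos: [403.9, -195.7, 90.4]
eef_rot: [-0.003, 0.753, 0.658, -0.001]
contact_force: [0.5, 0.6, -2.1]
finger_gap: 0.389
```

{"method": "jog_arm", "body": {"plan": [[0,0,8,0,0,0,0.2],[0,0,14,0,0,0,0.2],[0,0,14,0,0,0,0.2],[0,0,12,0,0,0,0.2],[0,0,8,0,0,0,0.2],[0,0,5,0,0,0,0.2],[0,0,2,0,0,0,0.2],[0,0,0,0,0,0,0.2]]}}

```text
clock: 8.8
eef_pos: [408.5, -197.8, 29.0]
eef_rot: [-0.0, 0.752, 0.659, -0.0]
contact_force: [-0.4, -0.2, -1.6]
finger_gap: 0.39
```

{"method": "jog_arm", "body": {"plan": [[0,0,1,0,0,0,0.2],[0,0,1,0,0,0,0.2],[0,0,1,0,0,0,0.2],[0,0,0,0,0,0,0.2],[0,0,0,0,0,0,0.2]]}}

```text
clock: 9.22
eef_pos: [408.3, -197.9, 26.5]
eef_rot: [0.0, 0.752, 0.659, 0.0]
contact_force: [-0.4, -1.3, -2.0]
finger_gap: 0.394
```

{"method": "jog_arm", "body": {"plan": [[0,0,1,0,0,0,0.2],[0,0,0,0,0,0,0.2],[0,0,1,0,0,0,0.2],[0,0,0,0,0,0,0.2],[0,0,0,0,0,0,0.2]]}}

```text
clock: 9.63
eef_pos: [408.5, -198.0, 25.8]
eef_rot: [-0.0, 0.752, 0.659, -0.0]
contact_force: [-6.4, 3.7, 13.8]
finger_gap: 0.395
```

{"method": "jog_arm", "body": {"plan": [[0,0,1,0,0,0,0.2],[0,0,0,0,0,0,0.2],[0,0,1,0,0,0,0.2],[0,0,0,0,0,0,0.2],[0,0,0,0,0,0,0.2]]}}

```text
clock: 10.05
eef_pos: [408.7, -198.1, 25.6]
eef_rot: [-0.001, 0.752, 0.659, -0.001]
contact_force: [-14.2, 9.5, 35.5]
finger_gap: 0.389
```

The bar stands on the counter. I'll ease off, release and rise, then turn to φ=0 and go over the tools.

{"method": "jog_arm", "body": {"plan": [[0,0,-2,0,0,0,0.2],[0,0,0,0,0,0,0.55],[0,0,0,0,0,0,0.75],[0,0,0,0,0,0,0.85],[0,0,0,0,0,0,0.85],[0,0,-10,0,0,0,0.85],[0,0,-25,0,0,0,0.85],[0,0,-30,0,0,0,1]]}}

```text
clock: 10.72
eef_pos: [406.9, -196.7, 88.8]
eef_rot: [-0.002, 0.752, 0.659, -0.0]
contact_force: [1.6, -0.5, 0.1]
finger_gap: 0.97
```

{"method": "jog_arm", "body": {"plan": [[0,0,-30,0,0,7.1,1],[0,0,-30,0,0,7.1,1],[0,0,-30,0,0,7.1,1],[0,0,-30,0,0,7.1,1],[0,0,-30,0,0,7.1,1],[0,0,-30,0,0,7.1,1],[0,0,-30,0,0,7.1,1],[0,0,-30,0,0,7.1,1]]}}

```text
clock: 11.38
eef_pos: [407.9, -197.5, 331.5]
eef_rot: [0.0, 0.976, 0.219, 0.0]
contact_force: [-0.1, 0.2, -0.6]
finger_gap: 1.002
```

{"method": "jog_arm", "body": {"plan": [[0,0,0,0,0,7.1,1],[0,0,0,0,0,7.1,1],[0,0,0,0,0,7.1,1],[0,0,0,0,0,4.3,1],[14,-35,0,0,0,0,1],[14,-35,0,0,0,0,1],[14,-35,0,0,0,0,1],[14,-35,0,0,0,0,1]]}}

```text
clock: 12.05
eef_pos: [464.3, -56.3, 330.1]
eef_rot: [0.0, 1.0, -0.0, 0.0]
contact_force: [0.5, -0.1, -0.7]
finger_gap: 0.999
```

{"method": "jog_arm", "body": {"plan": [[14,-35,0,0,0,0,1],[14,-35,0,0,0,0,1],[14,-35,0,0,0,0,1],[14,-35,0,0,0,0,1],[14,-35,0,0,0,0,1],[14,-35,0,0,0,0,1],[14,-35,0,0,0,0,1],[14,-35,0,0,0,0,1]]}}

```text
clock: 12.72
eef_pos: [576.3, 224.2, 330.0]
eef_rot: [-0.0, 1.0, 0.0, 0.0]
contact_force: [0.3, -1.3, 0.9]
finger_gap: 1.003
```

{"method": "jog_arm", "body": {"plan": [[0,0,0,0,0,0,1],[0,0,0,0,0,0,1],[0,0,0,0,0,0,1]]}}

```text
clock: 12.97
eef_pos: [575.9, 222.0, 329.5]
eef_rot: [0.0, 1.0, 0.0, -0.0]
contact_force: [0.4, -0.0, -0.5]
finger_gap: 1.0
```

```bash
python3 - <<'E'
from h import *
im,d,st=snap('w4');print(st['contact_force'],st['eef_pos'],st['eef_rot'],st['clock'])
E
```

```text
[ 0.36796012 -0.01496524 -0.54805688] [575.87119015 221.96802878 329.49592446] [ 2.31193745e-04  9.99999946e-01  1.97365849e-04 -1.21195771e-04] 12.9667
```

View pics/w4.png

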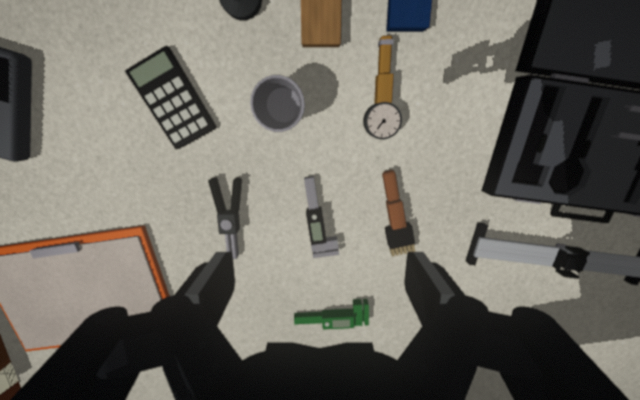

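The view shows, all clear: pliers joint at (226,222), caliper housing at (316,222), brush grip at (396,215), gauge head at (383,120) with its grip at (384,90). The green look-alike is at (333,316). The bar stands on the counter at the right. I'll measure all four tools with colour masks.

```bash
cat >> h.py <<'E'
def axisfit(uv,z,st,name='wrist'):
    P=onplane(name,uv,z,st)[:,:2];c=P.mean(0);_,_,V=np.linalg.svd(P-c,full_matrices=False)
    a=V[0]*np.sign(V[0][0]);n=np.array([-a[1],a[0]]);s=(P-c)@a;t=(P-c)@n
    return c,a,n,s,t
E
python3 - <<'E'
from h import *
np.set_printoptions(suppress=True,precision=1)
im,d,st=ld('w4');C=cloud('wrist',d,st)
boxes=dict(brush=(372,165,420,258),caliper=(295,170,345,260),pliers=(200,170,250,262),gauge=(358,30,412,142))
for n,(u0,v0,u1,v1) in boxes.items():
    s=C[v0:v1,u0:u1];m=(s[...,2]>9)&(s[...,2]<45)
    P=s[m];c=np.median(P[:,:2],0)
    xy=P[:,:2];c=xy.mean(0);_,_,V=np.linalg.svd(xy-c,full_matrices=False);a=V[0]*np.sign(V[0][0]);nn=np.array([-a[1],a[0]])
    t=(xy-c)@a
    print(n,m.sum(),c,'yaw',np.degrees(np.arctan2(a[1],a[0])),'ext',np.percentile(t,[.5,99.5]),'w',np.percentile((xy-c)@nn,[1,99]))
    b=np.linspace(t.min(),t.max(),15)
    for i in range(14):
        k=(t>=b[i])&(t<b[i+1])
        if k.sum()>3:
            w=((xy-c)@nn)[k];print('   %.0f h %.0f w %.0f %.0f'%((b[i]+b[i+1])/2,np.median(P[k,2]),*np.percentile(w,[3,97])))
E
```

```text
brush 1538 [479.5  94.5] yaw 13.716146164919493 ext [-65.2  80.4] w [-21.3  20.6]
   -61 h 19 w -20 19
   -50 h 21 w -21 20
   -40 h 22 w -21 21
   -29 h 21 w -21 21
   -19 h 21 w -21 20
   -8 h 26 w -12 11
   2 h 26 w -12 11
   13 h 26 w -12 11
   23 h 25 w -12 11
   34 h 20 w -11 9
   44 h 19 w -10 9
   55 h 19 w -10 9
   65 h 19 w -10 9
   76 h 18 w -9 8
caliper 1283 [467.5 224.6] yaw 13.546197568497712 ext [-59.8  80.2] w [-22.9  20. ]
   -57 h 18 w -23 20
   -46 h 18 w -23 21
   -36 h 18 w -24 19
   -26 h 26 w -6 17
   -16 h 26 w -8 17
   -6 h 26 w -9 16
   5 h 26 w -10 15
   15 h 26 w -11 14
   25 h 25 w -11 13
   35 h 14 w -7 7
   45 h 14 w -8 7
   56 h 14 w -9 6
   66 h 14 w -10 5
   76 h 14 w -11 4
pliers 1272 [487.4 372.9] yaw 1.0079154731719953 ext [-81.4  58.9] w [-23.5  22.6]
   -79 h 15 w -6 0
   -69 h 15 w -6 9
   -59 h 15 w -6 10
   -48 h 15 w -6 10
   -38 h 15 w -7 10
   -28 h 26 w -13 15
   -18 h 27 w -13 15
   -7 h 26 w -13 15
   3 h 20 w -15 15
   13 h 19 w -17 18
   24 h 19 w -19 20
   34 h 19 w -22 21
   44 h 19 w -23 23
   54 h 19 w -24 24
gauge 2102 [667.  129.3] yaw 0.30065791619053417 ext [-55.8  82.3] w [-25.5  24.6]
   -52 h 26 w -19 18
   -42 h 26 w -24 24
   -31 h 26 w -26 25
   -20 h 26 w -24 23
   -10 h 26 w -18 17
   1 h 26 w -11 10
   11 h 26 w -11 10
   22 h 25 w -11 10
   32 h 25 w -11 10
   43 h 18 w -8 7
   53 h 18 w -7 7
   64 h 17 w -8 7
   74 h 18 w -9 8
   85 h 17 w -35 7
```

```bash
cat >> h.py <<'E'
EXT=dict(brush=(-72,75),caliper=(-62,78),pliers=(-70,76),gauge=(-70,72))
GX=dict(brush=1.5,caliper=-4.5,pliers=0,gauge=2)
def meas(n,C,guess,r=95,gr=None):
    """origin xy and yaw(deg) of a tool on the counter near guess, from the depth cloud"""
    L=C[...,:2]-guess;m=(np.hypot(L[...,0],L[...,1])<r)&(C[...,2]>9)&(C[...,2]<40)
    k=cv2.connectedComponents(cv2.morphologyEx(m.astype(np.uint8),cv2.MORPH_OPEN,np.ones((2,2))))[1]
    ids=np.unique(k[m&(np.hypot(L[...,0],L[...,1])<25)]);ids=ids[ids>0]
    best=max(ids,key=lambda i:(k==i).sum());P=C[k==best];g=P[P[:,2]>23][:,:2]
    if n=='caliper':
        (c0,(w,h),ang)=cv2.minAreaRect(g.astype(np.float32));ang=ang if w>h else ang+90
        a=np.array([np.cos(np.radians(ang)),np.sin(np.radians(ang))])
    else:
        xy=P[:,:2];a=np.linalg.svd(xy-xy.mean(0),full_matrices=False)[2][0]
    a=a*np.sign(a[0]);q=np.array([-a[1],a[0]]);t=P[:,:2]@a;s=g@q;tg=g@a
    lo,hi=np.percentile(t,[.5,99.5]);t0=(lo+hi)/2-sum(EXT[n])/2
    if n=='gauge': s=s[tg>t0-12];
    s0=np.mean(np.percentile(s,[2,98]))
    tb=np.mean(np.percentile(tg,[1,99]))-(GX[n] if n!='gauge' else -24)
    return a*t0+q*s0,np.degrees(np.arctan2(a[1],a[0])),dict(len=hi-lo,tdiff=tb-t0,w=np.ptp(np.percentile(s,[2,98])))
def togo(x,y,z,phi,st=None):
    st=st or read_state();q=st['eef_rot'];R=Ro.from_quat([q[1],q[2],q[3],q[0]]).as_matrix()
    p0=np.degrees(np.arctan2(R[1,0],R[0,0]));dphi=(phi-p0+180)%360-180
    p=np.radians(phi);D=np.array([x,y,z])-st['eef_pos']
    print('turn az %.1f then shift x %.1f y %.1f z %.1f'%(-dphi,D[0]*np.cos(p)+D[1]*np.sin(p),D[0]*np.sin(p)-D[1]*np.cos(p),-D[2]),'(phi0 %.1f)'%p0)
E
python3 - <<'E'
from h import *
np.set_printoptions(suppress=True,precision=1)
im,d,st=ld('w4');C=cloud('wrist',d,st)
for n,g in dict(brush=(486,96),caliper=(476,226),pliers=(477,374),gauge=(677,129)).items():
    print(n,*meas(n,C,np.array(g,float)))
o,y,_=meas('brush',C,np.array([486,96.]));togo(*o,11,y)
E
```

```text
brush [508.4 122.3] 17.632876220314433 {'len': np.float64(230.8723689975971), 'tdiff': np.float64(42.642466086511945), 'w': np.float64(62.57845432796882)}
caliper [463.7 226.7] 2.747192859649658 {'len': np.float64(149.0379160290014), 'tdiff': np.float64(7.760423751426572), 'w': np.float64(25.986531194177047)}
pliers [488.  371.6] -4.080960590848928 {'len': np.float64(174.34126494312454), 'tdiff': np.float64(45.91688208762491), 'w': np.float64(27.873539502409244)}
gauge [676.5 128.5] 0.432750752795784 {'len': np.float64(140.29766146285192), 'tdiff': np.float64(2.340326465142539), 'w': np.float64(21.23601589063597)}
turn az -17.7 then shift x -94.4 y 74.1 z 318.7 (phi0 -0.0)
```

```bash
python3 - <<'E'
s=open('h.py').read()
a=s.index("        (c0,(w,h)");b=s.index("    else:\n        xy=")
s=s[:a]+"        xy=g;a=np.linalg.svd(xy-xy.mean(0),full_matrices=False)[2][0]\n"+s[b:]
s=s.replace("(C[...,2]>9)&(C[...,2]<40)","(C[...,2]>9)&(C[...,2]<40)&~cv2.dilate((C[...,2]>60).astype(np.uint8),np.ones((7,7))).astype(bool)")
open('h.py','w').write(s)
E
python3 - <<'E'
from h import *
np.set_printoptions(suppress=True,precision=1)
im,d,st=ld('w4');C=cloud('wrist',d,st)
for n,g in dict(brush=(486,96),caliper=(476,226),pliers=(477,374),gauge=(677,129)).items():
    print(n,*meas(n,C,np.array(g,float)))
o,y,_=meas('brush',C,np.array([486,96.]));togo(*o,11,y)
E
```

```text
brush [478.   94.5] 12.028840826607013 {'len': np.float64(158.28508182396706), 'tdiff': np.float64(-5.738513376517119), 'w': np.float64(25.134219529047016)}
caliper [462.6 227.2] 4.72002907769035 {'len': np.float64(148.52660209764343), 'tdiff': np.float64(7.475396708949802), 'w': np.float64(23.990540987223426)}
pliers [474.8 374.2] 11.460745276576235 {'len': np.float64(133.23210705215683), 'tdiff': np.float64(-2.3677771839288653), 'w': np.float64(28.06541703116875)}
gauge [661.1 124.8] -0.12199901697822964 {'len': np.float64(112.12968707733762), 'tdiff': np.float64(17.72688274004986), 'w': np.float64(28.268975870431518)}
turn az -12.1 then shift x -122.2 y 103.8 z 318.7 (phi0 -0.0)
```

```bash
python3 - <<'E'
s=open('h.py').read()
s=s.replace("cv2.dilate((C[...,2]>60).astype(np.uint8),np.ones((7,7)))","cv2.dilate(cv2.morphologyEx((C[...,2]>60).astype(np.uint8),cv2.MORPH_OPEN,np.ones((15,15))),np.ones((7,7)))")
s=s.replace("    best=max(","    if 'dbg' in globals(): print([(i,(k==i).sum(),C[k==i].min(0),C[k==i].max(0)) for i in ids])\n    best=max(")
open('h.py','w').write(s)
E
python3 - <<'E'
import h
from h import *
h.dbg=1
np.set_printoptions(suppress=True,precision=1)
im,d,st=ld('w4');C=cloud('wrist',d,st);print((d==0).sum())
for n,g in dict(brush=(486,96),caliper=(476,226),pliers=(477,374),gauge=(677,129)).items():
    print(n,*meas(n,C,np.array(g,float)))
E
```

```text
1020
[(np.int32(1), np.int64(1497), array([399.6,  51.9,  -2.2]), array([650.4, 222.3, 472.2]))]
brush [507.9 106.7] 16.417501278326668 {'len': np.float64(220.3397343792218), 'tdiff': np.float64(47.17235893891211), 'w': np.float64(33.90552498902261)}
[(np.int32(1), np.int64(1281), array([395.1, 185.1,  -2.2]), array([650.4, 245.3, 472.2]))]
caliper [463.7 227. ] 2.45812848709327 {'len': np.float64(149.00670505741232), 'tdiff': np.float64(7.763100021033779), 'w': np.float64(25.513758422656025)}
[(np.int32(1), np.int64(1218), array([399.5, 222.3,  -1.2]), array([650.4, 397.7, 472.2]))]
pliers [475.1 372.7] -3.612054093773614 {'len': np.float64(137.3125494808823), 'tdiff': np.float64(24.78165597700786), 'w': np.float64(27.553668801531217)}
[(np.int32(2), np.int64(2093), array([605.8,  92.8,  -2.4]), array([751.8, 222.3, 472.2]))]
gauge [676.5 128.5] 0.432750752795784 {'len': np.float64(140.29766146285192), 'tdiff': np.float64(2.340326465142539), 'w': np.float64(21.23601589063597)}
```

```bash
sed -i 's/P=C\[k==best\]/P=C[(k==best)\&m]/; /dbg/d' h.py
python3 - <<'E'
from h import *
np.set_printoptions(suppress=True,precision=1)
im,d,st=ld('w4');C=cloud('wrist',d,st)
for n,g in dict(brush=(486,96),caliper=(476,226),pliers=(477,374),gauge=(677,129)).items():
    print(n,*meas(n,C,np.array(g,float)))
o,y,_=meas('brush',C,np.array([486,96.]));togo(*o,150,y)
E
```

```text
brush [485.2  95.2] 13.181036956877946 {'len': np.float64(143.83621878445592), 'tdiff': np.float64(-13.022576741153216), 'w': np.float64(24.087225583877043)}
caliper [468.9 227.5] 8.118965774106915 {'len': np.float64(137.57289504048566), 'tdiff': np.float64(1.488678461391487), 'w': np.float64(23.36042894925822)}
pliers [476.6 373.3] 1.2427087142500997 {'len': np.float64(131.92553113972286), 'tdiff': np.float64(-4.153087445093206), 'w': np.float64(27.21652405389125)}
gauge [677.8 128.5] 0.43179645574474546 {'len': np.float64(135.8457862995964), 'tdiff': np.float64(1.036349048805846), 'w': np.float64(21.251241696248442)}
turn az -13.2 then shift x -117.1 y 102.3 z 179.7 (phi0 -0.0)
```

{"method": "jog_arm", "body": {"plan": [[0,0,0,0,0,-6.6,1],[0,0,0,0,0,-6.6,1],[-23,20,26,0,0,0,1],[-23,20,26,0,0,0,1],[-23,20,26,0,0,0,1],[-24,21,26,0,0,0,1],[-24,21,26,0,0,0,1],[0,0,0,0,0,0,1]]}}

```text
clock: 13.68
eef_pos: [477.6, 92.5, 191.7]
eef_rot: [-0.0, 0.994, 0.112, -0.007]
contact_force: [-1.7, -0.3, -0.6]
finger_gap: 0.998
```

{"method": "jog_arm", "body": {"plan": [[0,0,0,0,0,0,1],[0,0,0,0,0,0,1]]}}

```text
clock: 13.85
eef_pos: [486.4, 95.5, 200.9]
eef_rot: [0.0, 0.993, 0.114, 0.002]
contact_force: [-0.6, 1.0, 0.9]
finger_gap: 0.999
```

```bash
sed -i 's/P\[P\[:,2\]>23\]/P[P[:,2]>24]/' h.py; python3 - <<'E'
from h import *
np.set_printoptions(suppress=True,precision=1)
im,d,st=snap('w5');C=cloud('wrist',d,st);print(st['eef_pos'])
o,y,i=meas('brush',C,np.array([485,95.]));print(o,y,i);togo(*o,11,y)
E
```

```text
[486.4  95.5 200.9]
[484.4  94.1] 13.7057257644427 {'len': np.float64(143.22026021238275), 'tdiff': np.float64(1.1530329494852367), 'w': np.float64(21.35799011480868)}
turn az -0.5 then shift x -3.1 y 1.1 z 190.6 (phi0 13.2)
```

{"method": "jog_arm", "body": {"plan": [[-2.5,1,38,0,0,-0.5,1],[0,0,38,0,0,0,1],[0,0,38,0,0,0,1],[0,0,38,0,0,0,0.8],[0,0,28,0,0,0,0.6],[0,0,10,0,0,0,0.4],[0,0,0,0,0,0,0.35],[0,0,0,0,0,0,0.35]]}}

```text
clock: 14.57
eef_pos: [485.4, 94.9, 10.9]
eef_rot: [0.0, 0.993, 0.12, 0.001]
contact_force: [0.7, -0.1, 0.6]
finger_gap: 0.356
```

{"method": "jog_arm", "body": {"plan": [[0,0,0,0,0,0,0.31],[0,0,0,0,0,0,0.31],[0,0,0,0,0,0,0.31],[0,0,0,0,0,0,0.31]]}}

```text
clock: 14.9
eef_pos: [484.4, 94.7, 10.6]
eef_rot: [0.0, 0.993, 0.119, 0.001]
contact_force: [-0.1, 0.4, 0.9]
finger_gap: 0.306
```

{"method": "jog_arm", "body": {"plan": [[0,0,0,0,0,0,0.28],[0,0,0,0,0,0,0.28],[0,0,0,0,0,0,0.28],[0,0,0,0,0,0,0.28]]}}

```text
clock: 15.23
eef_pos: [484.2, 94.5, 9.9]
eef_rot: [0.0, 0.993, 0.119, 0.001]
contact_force: [1.5, -1.4, 3.1]
finger_gap: 0.28
```

{"method": "jog_arm", "body": {"plan": [[0,0,0,0,0,0,0.26],[0,0,0,0,0,0,0.26],[0,0,0,0,0,0,0.26],[0,0,0,0,0,0,0.26]]}}

```text
clock: 15.57
eef_pos: [484.1, 94.5, 10.0]
eef_rot: [0.0, 0.993, 0.119, 0.001]
contact_force: [-0.7, -0.5, 6.8]
finger_gap: 0.269
```

{"method": "jog_arm", "body": {"plan": [[0,0,0,0,0,0,0.24],[0,0,0,0,0,0,0.24],[0,0,0,0,0,0,0.24],[0,0,0,0,0,0,0.24]]}}

```text
clock: 15.9
eef_pos: [484.2, 94.5, 10.1]
eef_rot: [0.0, 0.993, 0.119, 0.001]
contact_force: [-0.9, -1.5, 7.8]
finger_gap: 0.262
```

{"method": "jog_arm", "body": {"plan": [[0,0,0,0,0,0,0.22],[0,0,0,0,0,0,0.22],[0,0,0,0,0,0,0.22],[0,0,0,0,0,0,0.22]]}}

```text
clock: 16.23
eef_pos: [484.2, 94.5, 10.1]
eef_rot: [0.0, 0.993, 0.119, 0.001]
contact_force: [-1.1, -1.1, 8.0]
finger_gap: 0.266
```

{"method": "jog_arm", "body": {"plan": [[0,0,0,0,0,0,0],[0,0,0,0,0,0,0],[0,0,0,0,0,0,0],[0,0,0,0,0,0,0]]}}

```text
clock: 16.57
eef_pos: [484.2, 94.5, 10.1]
eef_rot: [0.0, 0.993, 0.119, 0.001]
contact_force: [-1.0, -0.4, 7.7]
finger_gap: 0.264
```

```bash
python3 - <<'E'
from h import *
np.set_printoptions(suppress=True,precision=1,linewidth=150)
th=np.radians(-7.62);ex=np.array([np.cos(th),np.sin(th)]);ey=np.array([-ex[1],ex[0]]);o=np.array([587.9,-223.2])
for nm in ('w1','w2'):
    im,d,st=ld(nm);C=cloud('wrist',d,st);L=np.stack([(C[...,:2]-o)@ex,(C[...,:2]-o)@ey],-1)
    ins=(np.abs(L[...,0])<85)&(np.abs(L[...,1])<160);print(nm,'insert z',np.median(C[ins&(C[...,2]>25)&(C[...,2]<36)][:,2]))
    for n,yc in dict(caliper=125,gauge=55,pliers=-55,brush=-125).items():
        m=ins&(C[...,2]>12)&(C[...,2]<24)&(np.abs(L[...,1]-yc)<32);q=L[m]
        if len(q)<50: continue
        print(n,m.sum(),'x',np.percentile(q[:,0],[1,99]),'z',np.median(C[m][:,2]))
        print('  ',[(int(x),*np.round(np.percentile(q[np.abs(q[:,0]-x)<3][:,1],[4,96])-yc)) for x in range(-75,85,8) if (np.abs(q[:,0]-x)<3).sum()>4])
E
```

```text
w1 insert z 29.850774105421266
caliper 2038 x [-64.4  80.3] z 17.973785873953886
   [(-67, np.float64(-30.0), np.float64(13.0)), (-59, np.float64(-30.0), np.float64(15.0)), (-51, np.float64(-30.0), np.float64(14.0)), (-43, np.float64(-30.0), np.float64(14.0)), (-35, np.float64(-30.0), np.float64(15.0)), (-27, np.float64(-14.0), np.float64(14.0)), (-19, np.float64(-14.0), np.float64(13.0)), (-11, np.float64(-12.0), np.float64(11.0)), (-3, np.float64(-11.0), np.float64(11.0)), (5, np.float64(-12.0), np.float64(11.0)), (13, np.float64(-13.0), np.float64(13.0)), (21, np.float64(-15.0), np.float64(15.0)), (29, np.float64(-13.0), np.float64(13.0)), (69, np.float64(-14.0), np.float64(15.0)), (77, np.float64(-14.0), np.float64(14.0))]
gauge 1936 x [-71.8  74.1] z 17.957130189230952
   [(-75, np.float64(-12.0), np.float64(12.0)), (-67, np.float64(-19.0), np.float64(17.0)), (-59, np.float64(-26.0), np.float64(25.0)), (-51, np.float64(-28.0), np.float64(26.0)), (-43, np.float64(-29.0), np.float64(26.0)), (-35, np.float64(-29.0), np.float64(26.0)), (-27, np.float64(-24.0), np.float64(20.0)), (-1
[... 3907 characters left out ...]
.0)), (77, np.float64(-30.0), np.float64(21.0))]
brush 2067 x [-65.6  77.5] z 17.9821073627524
   [(-67, np.float64(-26.0), np.float64(-18.0)), (-59, np.float64(-25.0), np.float64(-2.0)), (-51, np.float64(-25.0), np.float64(15.0)), (-43, np.float64(-25.0), np.float64(15.0)), (-35, np.float64(-25.0), np.float64(15.0)), (-27, np.float64(-25.0), np.float64(15.0)), (-19, np.float64(-18.0), np.float64(6.0)), (-11, np.float64(-14.0), np.float64(5.0)), (-3, np.float64(-12.0), np.float64(4.0)), (5, np.float64(-12.0), np.float64(4.0)), (13, np.float64(-15.0), np.float64(5.0)), (21, np.float64(-15.0), np.float64(5.0)), (69, np.float64(-16.0), np.float64(6.0)), (77, np.float64(-15.0), np.float64(7.0))]
```

The slots sit at case x=0 and the case pose is consistent: (587.9, −223.2), yaw −7.62°. I'll lift the brush and check that it's held.

{"method": "jog_arm", "body": {"plan": [[0,0,-6,0,0,0,0],[0,0,-14,0,0,0,0],[0,0,-20,0,0,0,0],[0,0,-20,0,0,0,0],[0,0,-5,0,0,7.1,0],[0,0,0,0,0,7.1,0],[0,0,0,0,0,7.1,0],[0,0,0,0,0,0,0]]}}

```text
clock: 17.23
eef_pos: [482.3, 94.9, 73.7]
eef_rot: [-0.0, 0.998, -0.067, -0.001]
contact_force: [0.6, 0.6, -1.9]
finger_gap: 0.264
```

```bash
cat >> h.py <<'E'
CO=np.array([587.9,-223.2]);CY=-7.62
def case(x,y):
    t=np.radians(CY);return CO+np.array([x*np.cos(t)-y*np.sin(t),x*np.sin(t)+y*np.cos(t)])
E
python3 - <<'E'
from h import *
st=read_state();print(st['contact_force'],st['finger_gap'],st['eef_pos']);togo(*case(-.7,-125),75,CY)
E
```

```text
[ 0.61434463  0.58098868 -1.90861218] 0.26423125882105875 [482.33666969  94.86558065  73.74257878]
turn az -0.1 then shift x 146.1 y 426.3 z -1.3 (phi0 -7.7)
```

{"method": "jog_arm", "body": {"plan": [[6,18,0,0,0,0,0],[12,35,0,0,0,0,0],[12,36,0,0,0,0,0],[12,36,0,0,0,0,0],[12,36,0,0,0,0,0],[12,36,0,0,0,0,0],[12,36,0,0,0,0,0],[12,36,0,0,0,0,0]]}}

```text
clock: 17.9
eef_pos: [536.3, -185.3, 73.5]
eef_rot: [-0.001, 0.998, -0.065, -0.001]
contact_force: [-0.3, 0.3, -0.9]
finger_gap: 0.266
```

{"method": "jog_arm", "body": {"plan": [[12,36,0,0,0,0,0],[12,36,0,0,0,0,0],[12,36,0,0,0,0,0],[12,35,0,0,0,0,0],[7,14,0,0,0,0,0],[0,0,0,0,0,0,0],[0,0,0,0,0,0,0],[0,0,0,0,0,0,0]]}}

```text
clock: 18.57
eef_pos: [570.0, -345.4, 73.1]
eef_rot: [-0.001, 0.998, -0.065, -0.001]
contact_force: [0.2, -0.7, -1.8]
finger_gap: 0.266
```

```bash
python3 - <<'E'
from h import *
st=read_state();print(st['contact_force'],st['finger_gap'],st['eef_pos']);togo(*case(-.7,-125),41,CY)
E
```

```text
[ 0.19855667 -0.7227658  -1.75229849] 0.2658687935210202 [ 570.04645067 -345.35021874   73.11015258]
turn az 0.1 then shift x 0.8 y 1.6 z 32.1 (phi0 -7.5)
```

{"method": "jog_arm", "body": {"plan": [[1,1.5,8,0,0,0,0],[0,0,9,0,0,0,0],[0,0,8,0,0,0,0],[0,0,5,0,0,0,0],[0,0,3,0,0,0,0],[0,0,2,0,0,0,0],[0,0,0,0,0,0,0],[0,0,0,0,0,0,0]]}}

```text
clock: 19.23
eef_pos: [571.7, -348.5, 39.5]
eef_rot: [0.0, 0.998, -0.066, 0.0]
contact_force: [0.2, 0.2, -2.4]
finger_gap: 0.263
```

{"method": "jog_arm", "body": {"plan": [[0,0,1,0,0,0,0],[0,0,1,0,0,0,0],[0,0,0,0,0,0,0],[0,0,0,0,0,0,0]]}}

```text
clock: 19.57
eef_pos: [571.8, -348.5, 37.6]
eef_rot: [0.0, 0.998, -0.066, 0.0]
contact_force: [0.2, -0.3, -1.6]
finger_gap: 0.261
```

{"method": "jog_arm", "body": {"plan": [[0,0,1,0,0,0,0],[0,0,1,0,0,0,0],[0,0,0,0,0,0,0],[0,0,0,0,0,0,0]]}}

```text
clock: 19.9
eef_pos: [572.2, -348.3, 36.0]
eef_rot: [0.0, 0.998, -0.066, 0.001]
contact_force: [0.3, 3.1, 4.9]
finger_gap: 0.264
```

{"method": "jog_arm", "body": {"plan": [[-0.7,-1,1,0,0,0,0],[0,0,1,0,0,0,0],[0,0,1,0,0,0,0],[0,0,0,0,0,0,0],[0,0,0,0,0,0,0]]}}

```text
clock: 20.32
eef_pos: [572.0, -348.0, 33.1]
eef_rot: [0.001, 0.998, -0.066, 0.001]
contact_force: [2.6, -0.2, 3.2]
finger_gap: 0.261
```

{"method": "jog_arm", "body": {"plan": [[0,0,1,0,0,0,0],[0,0,1,0,0,0,0],[0,0,1,0,0,0,0],[0,0,0,0,0,0,0],[0,0,0,0,0,0,0]]}}

```text
clock: 20.73
eef_pos: [571.3, -347.7, 30.2]
eef_rot: [0.0, 0.998, -0.066, 0.0]
contact_force: [0.6, 1.7, 7.5]
finger_gap: 0.265
```

{"method": "jog_arm", "body": {"plan": [[0,0,1,0,0,0,0],[0,0,1,0,0,0,0],[0,0,0,0,0,0,0],[0,0,0,0,0,0,0]]}}

```text
clock: 21.07
eef_pos: [571.3, -347.7, 30.1]
eef_rot: [0.0, 0.998, -0.066, -0.0]
contact_force: [-5.0, 4.6, 18.4]
finger_gap: 0.263
```

It stopped at 30.1 because the fingertips touch the insert, about 2 mm before home. I'll release and press with shut tips.

{"method": "jog_arm", "body": {"plan": [[0,0,-2,0,0,0,0],[0,0,0,0,0,0,0.42],[0,0,0,0,0,0,0.42],[0,0,0,0,0,0,0.42],[0,0,-10,0,0,0,0.42],[0,0,-14,0,0,0,0.2],[0,0,0,0,0,0,0],[0,0,0,0,0,0,0]]}}

```text
clock: 21.73
eef_pos: [571.7, -347.8, 54.8]
eef_rot: [0.001, 0.998, -0.066, 0.001]
contact_force: [0.6, -1.0, 0.1]
finger_gap: 0.013
```

{"method": "jog_arm", "body": {"plan": [[0,0,3,0,0,0,0],[0,0,3,0,0,0,0],[0,0,1,0,0,0,0],[0,0,1,0,0,0,0],[0,0,0,0,0,0,0],[0,0,0,0,0,0,0]]}}

```text
clock: 22.23
eef_pos: [570.8, -347.1, 44.8]
eef_rot: [-0.0, 0.998, -0.066, -0.0]
contact_force: [0.5, 0.1, -0.4]
finger_gap: -0.002
```

{"method": "jog_arm", "body": {"plan": [[0,0,1,0,0,0,0],[0,0,1,0,0,0,0],[0,0,0,0,0,0,0],[0,0,0,0,0,0,0]]}}

```text
clock: 22.57
eef_pos: [570.9, -347.3, 44.1]
eef_rot: [-0.0, 0.998, -0.066, -0.0]
contact_force: [-4.0, 1.8, 5.6]
finger_gap: 0.003
```

{"method": "jog_arm", "body": {"plan": [[0,0,1,0,0,0,0],[0,0,1,0,0,0,0],[0,0,0,0,0,0,0],[0,0,0,0,0,0,0]]}}

```text
clock: 22.9
eef_pos: [571.0, -347.4, 44.0]
eef_rot: [-0.0, 0.998, -0.066, -0.001]
contact_force: [-8.5, 4.8, 17.5]
finger_gap: 0.0
```

{"method": "jog_arm", "body": {"plan": [[0,0,-5,0,0,0,0],[0,0,-25,0,0,0,0.3],[0,0,-35,0,0,0,1],[0,0,-35,0,0,0,1],[0,0,-35,0,0,0,1],[0,-38,-30,0,0,0,1],[0,-38,-30,0,0,0,1],[0,-38,-20,0,0,0,1]]}}

```text
clock: 23.57
eef_pos: [585.0, -246.0, 250.0]
eef_rot: [0.001, 0.998, -0.067, 0.001]
contact_force: [0.2, 0.5, 0.7]
finger_gap: 0.977
```

{"method": "jog_arm", "body": {"plan": [[-11,-38,0,0,0,-5,1],[-11,-38,0,0,0,-5,1],[-11,-38,0,0,0,-5,1],[-11,-38,0,0,0,0,1],[-11,-38,0,0,0,0,1],[-11,-38,0,0,0,0,1],[-11,-38,0,0,0,0,1],[-11,-38,0,0,0,0,1]]}}

```text
clock: 24.23
eef_pos: [476.6, 52.0, 247.1]
eef_rot: [-0.0, 0.998, 0.064, 0.0]
contact_force: [1.0, 0.5, -0.1]
finger_gap: 1.002
```

{"method": "jog_arm", "body": {"plan": [[0,-38,0,0,0,0,1],[0,-38,0,0,0,0,1],[0,-38,0,0,0,0,1],[0,-20,0,0,0,0,1],[0,0,0,0,0,0,1],[0,0,0,0,0,0,1],[0,0,0,0,0,0,1],[0,0,0,0,0,0,1]]}}

```text
clock: 24.9
eef_pos: [460.7, 182.4, 247.2]
eef_rot: [0.0, 0.998, 0.064, -0.0]
contact_force: [0.2, 0.0, 0.2]
finger_gap: 1.0
```

```bash
python3 - <<'E'
from h import *
np.set_printoptions(suppress=True,precision=1)
im,d,st=snap('w6');C=cloud('wrist',d,st);print(st['eef_pos'],st['clock'])
for n,g in dict(caliper=(469,227),pliers=(477,373),gauge=(678,128)).items():
  try: print(n,*meas(n,C,np.array(g,float)))
  except Exception as e: print(n,e)
o,y,i=meas('caliper',C,np.array([469,227.]));togo(*o,200,y)
E
```

```text
[460.7 182.4 247.2] 24.9
caliper [468.5 227.6] 7.5461866782146245 {'len': np.float64(137.62207750058803), 'tdiff': np.float64(1.0882186872408397), 'w': np.float64(23.44433802159702)}
pliers [471.2 373.4] 0.4891715852930036 {'len': np.float64(140.31529535067978), 'tdiff': np.float64(0.49373101529891983), 'w': np.float64(26.899435452918055)}
gauge [633.4 128.5] -55.97930777345131 {'len': np.float64(52.36815793160133), 'tdiff': np.float64(25.27997175134493), 'w': np.float64(46.588179081380304)}
turn az -0.2 then shift x 13.6 y -43.9 z 47.3 (phi0 7.3)
```

The brush is home: the top reads 44.0 under 17 N. Now the caliper.

{"method": "jog_arm", "body": {"plan": [[7,-22,35,0,0,0,1],[7,-22,35,0,0,0,1],[0,0,40,0,0,0,1],[0,0,40,0,0,0,1],[0,0,30,0,0,0,1],[0,0,10,0,0,0,1],[0,0,0,0,0,0,1],[0,0,0,0,0,0,1]]}}

```text
clock: 25.62
eef_pos: [469.7, 228.2, 58.8]
eef_rot: [-0.0, 0.998, 0.064, 0.001]
contact_force: [0.4, 0.2, 0.2]
finger_gap: 1.0
```

```bash
python3 - <<'E'
from h import *
np.set_printoptions(suppress=True,precision=1)
o=np.array([468.8,227.6]);togo(*o,14.5,7.5)
E
```

```text
turn az -0.2 then shift x -1.0 y 0.4 z 44.3 (phi0 7.3)
```

{"method": "jog_arm", "body": {"plan": [[-0.5,0,20,0,0,0,1],[0,0,15,0,0,0,0.8],[0,0,8,0,0,0,0.5],[0,0,1.5,0,0,0,0.4],[0,0,0,0,0,0,0.3],[0,0,0,0,0,0,0.2],[0,0,0,0,0,0,0],[0,0,0,0,0,0,0]]}}

```text
clock: 26.28
eef_pos: [469.8, 228.8, 15.2]
eef_rot: [-0.0, 0.998, 0.065, 0.002]
contact_force: [-0.4, -1.2, 6.3]
finger_gap: 0.282
```

{"method": "jog_arm", "body": {"plan": [[0,0,0,0,0,0,0],[0,0,0,0,0,0,0]]}}

```text
clock: 26.45
eef_pos: [469.8, 228.8, 15.2]
eef_rot: [-0.0, 0.998, 0.065, 0.002]
contact_force: [-0.8, -0.9, 7.0]
finger_gap: 0.282
```

{"method": "jog_arm", "body": {"plan": [[0,0,-6,0,0,0,0],[0,0,-14,0,0,0,0],[0,0,-20,0,0,0,0],[0,0,-20,0,0,7,0],[0,0,0,0,0,7.1,0],[0,0,0,0,0,1,0],[0,0,0,0,0,0,0],[0,0,0,0,0,0,0]]}}

```text
clock: 27.12
eef_pos: [467.3, 228.3, 72.5]
eef_rot: [0.0, 0.998, -0.066, -0.001]
contact_force: [-0.2, 0.4, -1.6]
finger_gap: 0.282
```

```bash
python3 - <<'E'
from h import *
np.set_printoptions(suppress=True,precision=1)
togo(*case(0,125),75,CY)
E
```

```text
turn az 0.1 then shift x 179.4 y 306.5 z -2.5 (phi0 -7.5)
```

{"method": "jog_arm", "body": {"plan": [[10,17,0,0,0,0,0],[20,34,0,0,0,0,0],[20,34,0,0,0,0,0],[20,34,0,0,0,0,0],[20,34,0,0,0,0,0],[20,34,0,0,0,0,0],[20,34,0,0,0,0,0],[20,34,0,0,0,0,0]]}}

```text
clock: 27.78
eef_pos: [582.3, -46.1, 72.2]
eef_rot: [-0.0, 0.998, -0.066, -0.001]
contact_force: [1.3, 0.6, -1.8]
finger_gap: 0.286
```

{"method": "jog_arm", "body": {"plan": [[20,34,0,0,0,0,0],[10,17,0,0,0,0,0],[0,0,0,0,0,0,0],[0,0,0,0,0,0,0],[0,0,0,0,0,0,0],[0,0,0,0,0,0,0]]}}

```text
clock: 28.28
eef_pos: [604.6, -97.5, 72.4]
eef_rot: [-0.0, 0.998, -0.066, -0.001]
contact_force: [-0.7, 0.7, -1.5]
finger_gap: 0.283
```

```bash
python3 - <<'E'
from h import *
np.set_printoptions(suppress=True,precision=1)
togo(*case(1.1,125),43,CY)
E
```

```text
turn az 0.0 then shift x 1.2 y 1.8 z 29.4 (phi0 -7.6)
```

{"method": "jog_arm", "body": {"plan": [[1,1.5,6,0,0,0,0],[0,0,8,0,0,0,0],[0,0,7,0,0,0,0],[0,0,4,0,0,0,0],[0,0,2,0,0,0,0],[0,0,1,0,0,0,0],[0,0,0,0,0,0,0],[0,0,0,0,0,0,0]]}}

```text
clock: 28.95
eef_pos: [606.6, -100.6, 45.5]
eef_rot: [0.0, 0.998, -0.067, 0.0]
contact_force: [-0.3, -0.1, -2.2]
finger_gap: 0.285
```

```bash
python3 - <<'E'
from h import *
np.set_printoptions(suppress=True,precision=1)
print(read_state()['contact_force']);togo(*case(1.1,125),33,CY)
E
```

```text
[-0.3 -0.1 -2.2]
turn az -0.1 then shift x -1.2 y -1.0 z 12.5 (phi0 -7.7)
```

{"method": "jog_arm", "body": {"plan": [[-1,-1,1,0,0,0,0],[0,0,1,0,0,0,0],[0,0,1,0,0,0,0],[0,0,1,0,0,0,0],[0,0,1,0,0,0,0],[0,0,0,0,0,0,0],[0,0,0,0,0,0,0]]}}

```text
clock: 29.53
eef_pos: [606.0, -99.8, 41.1]
eef_rot: [0.0, 0.998, -0.067, 0.001]
contact_force: [-2.2, -1.3, 5.8]
finger_gap: 0.284
```

{"method": "jog_arm", "body": {"plan": [[0,0,1,0,0,0,0],[0,0,1,0,0,0,0],[0,0,1,0,0,0,0],[0,0,1,0,0,0,0],[0,0,0,0,0,0,0],[0,0,0,0,0,0,0]]}}

```text
clock: 30.03
eef_pos: [606.3, -99.6, 36.6]
eef_rot: [0.0, 0.998, -0.067, 0.001]
contact_force: [3.3, -1.2, 1.5]
finger_gap: 0.286
```

{"method": "jog_arm", "body": {"plan": [[0,0,1,0,0,0,0],[0,0,1,0,0,0,0],[0,0,1,0,0,0,0],[0,0,0,0,0,0,0],[0,0,0,0,0,0,0]]}}

```text
clock: 30.45
eef_pos: [605.6, -99.4, 33.3]
eef_rot: [0.0, 0.998, -0.067, 0.0]
contact_force: [2.2, -2.0, 2.6]
finger_gap: 0.288
```

{"method": "jog_arm", "body": {"plan": [[0,0,1,0,0,0,0],[0,0,0,0,0,0,0.45],[0,0,0,0,0,0,0.45],[0,0,0,0,0,0,0.45],[0,0,-10,0,0,0,0.45],[0,0,-13,0,0,0,0.2],[0,0,0,0,0,0,0],[0,0,0,0,0,0,0]]}}

```text
clock: 31.12
eef_pos: [606.7, -99.8, 57.1]
eef_rot: [0.0, 0.998, -0.067, 0.002]
contact_force: [0.4, -0.7, 0.2]
finger_gap: 0.03
```

{"method": "jog_arm", "body": {"plan": [[0,0,4,0,0,0,0],[0,0,4,0,0,0,0],[0,0,1,0,0,0,0],[0,0,1,0,0,0,0],[0,0,1,0,0,0,0],[0,0,1,0,0,0,0],[0,0,0,0,0,0,0],[0,0,0,0,0,0,0]]}}

```text
clock: 31.78
eef_pos: [604.9, -99.2, 44.0]
eef_rot: [-0.0, 0.998, -0.067, -0.001]
contact_force: [-5.6, 1.0, 10.1]
finger_gap: -0.001
```

The caliper is home, with its top at 44.0 under 10 N. Next, the pliers.

{"method": "jog_arm", "body": {"plan": [[0,0,-5,0,0,0,0],[0,0,-25,0,0,-4,0.3],[0,0,-35,0,0,-4,1],[-10,-15,-35,0,0,0,1],[-11,-25,-30,0,0,0,1],[-11,-30,-25,0,0,0,1],[-11,-34,-20,0,0,0,1],[-11,-36,-15,0,0,0,1]]}}

```text
clock: 32.45
eef_pos: [551.0, 41.0, 236.0]
eef_rot: [0.0, 1.0, 0.002, 0.002]
contact_force: [1.7, 0.9, 0.0]
finger_gap: 0.974
```

{"method": "jog_arm", "body": {"plan": [[-11,-36,-10,0,0,0,1],[-11,-38,0,0,0,0,1],[-11,-38,0,0,0,0,1],[-11,-38,0,0,0,0,1],[-11,-38,0,0,0,0,1],[-11,-38,0,0,0,0,1],[-11,-38,0,0,0,0,1],[0,-26,0,0,0,0,1]]}}

```text
clock: 33.12
eef_pos: [470.2, 332.9, 243.4]
eef_rot: [-0.0, 1.0, 0.004, -0.0]
contact_force: [-0.1, -0.2, 0.5]
finger_gap: 0.996
```

{"method": "jog_arm", "body": {"plan": [[0,0,0,0,0,0,1],[0,0,0,0,0,0,1],[0,0,0,0,0,0,1]]}}

```text
clock: 33.37
eef_pos: [472.2, 329.6, 243.1]
eef_rot: [0.0, 1.0, 0.003, -0.0]
contact_force: [-0.4, 0.2, -0.4]
finger_gap: 0.999
```

```bash
python3 - <<'E'
from h import *
np.set_printoptions(suppress=True,precision=1)
im,d,st=snap('w7');C=cloud('wrist',d,st);print(st['eef_pos'],st['clock'])
o,y,i=meas('pliers',C,np.array([473,373.]));print(o,y,i);togo(*o,14.5,y)
E
```

```text
[472.2 329.6 243.1] 33.3667
[471.4 373.9] 0.5037272500484548 {'len': np.float64(138.76999749559536), 'tdiff': np.float64(0.8384373824353588), 'w': np.float64(27.152988265106615)}
turn az -0.2 then shift x -0.6 y -44.7 z 228.6 (phi0 0.3)
```

{"method": "jog_arm", "body": {"plan": [[0,-22,35,0,0,0,1],[0,-22,35,0,0,0,1],[0,0,40,0,0,0,1],[0,0,40,0,0,0,1],[0,0,26,0,0,0,1],[0,0,10,0,0,0,1],[0,0,0,0,0,0,1],[0,0,0,0,0,0,1]]}}

```text
clock: 34.08
eef_pos: [473.1, 373.5, 58.4]
eef_rot: [-0.0, 1.0, 0.002, 0.001]
contact_force: [0.1, 0.3, 0.8]
finger_gap: 0.995
```

```bash
python3 - <<'E'
from h import *
np.set_printoptions(suppress=True,precision=1)
togo(472.2,373.9,14.5,.5)
E
```

```text
turn az -0.3 then shift x -0.9 y -0.4 z 43.9 (phi0 0.2)
```

{"method": "jog_arm", "body": {"plan": [[-0.5,0,20,0,0,0,1],[0,0,15,0,0,0,0.8],[0,0,8,0,0,0,0.5],[0,0,1,0,0,0,0.4],[0,0,0,0,0,0,0.3],[0,0,0,0,0,0,0.2],[0,0,0,0,0,0,0],[0,0,0,0,0,0,0]]}}

```text
clock: 34.75
eef_pos: [472.9, 374.7, 15.4]
eef_rot: [-0.001, 1.0, 0.003, 0.002]
contact_force: [0.1, -1.6, 6.5]
finger_gap: 0.323
```

{"method": "jog_arm", "body": {"plan": [[0,0,0,0,0,0,0],[0,0,0,0,0,0,0]]}}

```text
clock: 34.92
eef_pos: [473.0, 374.7, 15.4]
eef_rot: [-0.001, 1.0, 0.003, 0.002]
contact_force: [-0.9, -0.6, 5.8]
finger_gap: 0.331
```

{"method": "jog_arm", "body": {"plan": [[0,0,-6,0,0,0,0],[0,0,-14,0,0,0,0],[0,0,-20,0,0,0,0],[0,0,-20,0,0,5,0],[0,0,0,0,0,3,0],[0,0,0,0,0,0,0],[0,0,0,0,0,0,0],[0,0,0,0,0,0,0]]}}

```text
clock: 35.58
eef_pos: [470.7, 373.5, 72.7]
eef_rot: [0.0, 0.998, -0.066, -0.001]
contact_force: [0.2, 0.3, -1.3]
finger_gap: 0.332
```

```bash
python3 - <<'E'
from h import *
np.set_printoptions(suppress=True,precision=1)
togo(*case(0,-55),75,CY)
E
```

```text
turn az 0.0 then shift x 195.3 y 630.9 z -2.3 (phi0 -7.6)
```

{"method": "jog_arm", "body": {"plan": [[6,18,0,0,0,0,0],[11,35,0,0,0,0,0],[11,36,0,0,0,0,0],[11,36,0,0,0,0,0],[11,36,0,0,0,0,0],[11,36,0,0,0,0,0],[11,36,0,0,0,0,0],[11,36,0,0,0,0,0]]}}

```text
clock: 36.25
eef_pos: [516.9, 94.5, 72.6]
eef_rot: [0.0, 0.998, -0.066, -0.001]
contact_force: [0.8, -0.2, -1.6]
finger_gap: 0.328
```

{"method": "jog_arm", "body": {"plan": [[11,36,0,0,0,0,0],[11,36,0,0,0,0,0],[11,36,0,0,0,0,0],[11,36,0,0,0,0,0],[11,36,0,0,0,0,0],[11,36,0,0,0,0,0],[11,36,0,0,0,0,0],[11,36,0,0,0,0,0]]}}

```text
clock: 36.92
eef_pos: [565.7, -202.5, 72.3]
eef_rot: [-0.001, 0.998, -0.067, -0.001]
contact_force: [0.5, 1.0, -1.8]
finger_gap: 0.332
```

{"method": "jog_arm", "body": {"plan": [[10,30,0,0,0,0,0],[5,8,0,0,0,0,0],[0,0,0,0,0,0,0],[0,0,0,0,0,0,0],[0,0,0,0,0,0,0],[0,0,0,0,0,0,0]]}}

```text
clock: 37.42
eef_pos: [575.7, -238.7, 72.7]
eef_rot: [-0.001, 0.998, -0.066, -0.001]
contact_force: [0.8, -0.0, -1.5]
finger_gap: 0.329
```

```bash
python3 - <<'E'
from h import *
np.set_printoptions(suppress=True,precision=1)
togo(*case(.8,-55),43,CY)
E
```

```text
turn az 0.0 then shift x 10.9 y 38.0 z 29.7 (phi0 -7.6)
```

{"method": "jog_arm", "body": {"plan": [[5,18,0,0,0,0,0],[5,19,0,0,0,0,0],[0,0,6,0,0,0,0],[0,0,8,0,0,0,0],[0,0,7,0,0,0,0],[0,0,5,0,0,0,0],[0,0,0,0,0,0,0],[0,0,0,0,0,0,0]]}}

```text
clock: 38.08
eef_pos: [580.8, -277.6, 46.5]
eef_rot: [-0.0, 0.998, -0.067, -0.001]
contact_force: [0.1, -0.8, -2.0]
finger_gap: 0.327
```

```bash
python3 - <<'E'
from h import *
np.set_printoptions(suppress=True,precision=1)
print(read_state()['contact_force']);togo(*case(.8,-55),33,CY)
E
```

```text
[ 0.1 -0.8 -2. ]
turn az -0.0 then shift x 0.7 y 0.1 z 13.5 (phi0 -7.6)
```

{"method": "jog_arm", "body": {"plan": [[0,0,2,0,0,0,0],[0,0,1,0,0,0,0],[0,0,1,0,0,0,0],[0,0,1,0,0,0,0],[0,0,1,0,0,0,0],[0,0,0,0,0,0,0],[0,0,0,0,0,0,0]]}}

```text
clock: 38.67
eef_pos: [581.4, -278.6, 41.8]
eef_rot: [-0.0, 0.998, -0.067, 0.0]
contact_force: [-0.2, 2.3, 2.4]
finger_gap: 0.333
```

{"method": "jog_arm", "body": {"plan": [[0,0,1,0,0,0,0],[0,0,1,0,0,0,0],[0,0,1,0,0,0,0],[0,0,1,0,0,0,0],[0,0,0,0,0,0,0],[0,0,0,0,0,0,0]]}}

```text
clock: 39.17
eef_pos: [581.9, -279.0, 37.8]
eef_rot: [0.0, 0.998, -0.067, 0.001]
contact_force: [1.1, 0.9, 3.5]
finger_gap: 0.33
```

{"method": "jog_arm", "body": {"plan": [[0,0,1,0,0,0,0],[0,0,1,0,0,0,0],[0,0,1,0,0,0,0],[0,0,0,0,0,0,0],[0,0,0,0,0,0,0]]}}

```text
clock: 39.58
eef_pos: [581.2, -278.6, 33.9]
eef_rot: [0.0, 0.998, -0.067, 0.0]
contact_force: [2.7, 0.1, 0.7]
finger_gap: 0.326
```

{"method": "jog_arm", "body": {"plan": [[0,0,1,0,0,0,0],[0,0,0,0,0,0,0],[0,0,0,0,0,0,0.5],[0,0,0,0,0,0,0.5],[0,0,-10,0,0,0,0.5],[0,0,-13,0,0,0,0.2],[0,0,0,0,0,0,0],[0,0,0,0,0,0,0]]}}

```text
clock: 40.25
eef_pos: [582.1, -279.4, 58.2]
eef_rot: [0.001, 0.998, -0.067, 0.001]
contact_force: [0.2, 0.1, -0.4]
finger_gap: 0.078
```

{"method": "jog_arm", "body": {"plan": [[0,0,4,0,0,0,0],[0,0,4,0,0,0,0],[0,0,1,0,0,0,0],[0,0,1,0,0,0,0],[0,0,1,0,0,0,0],[0,0,1,0,0,0,0],[0,0,0,0,0,0,0],[0,0,0,0,0,0,0]]}}

```text
clock: 40.92
eef_pos: [581.2, -278.7, 44.3]
eef_rot: [0.0, 0.998, -0.067, 0.0]
contact_force: [-0.2, 0.4, -0.0]
finger_gap: 0.001
```

{"method": "jog_arm", "body": {"plan": [[0,0,1,0,0,0,0],[0,0,1,0,0,0,0],[0,0,1,0,0,0,0],[0,0,0,0,0,0,0],[0,0,0,0,0,0,0]]}}

```text
clock: 41.33
eef_pos: [581.3, -278.8, 44.0]
eef_rot: [-0.0, 0.998, -0.067, -0.0]
contact_force: [-8.0, 4.3, 15.9]
finger_gap: -0.003
```

{"method": "jog_arm", "body": {"plan": [[0,0,-5,0,0,0,0],[0,0,-25,0,0,-4,0.3],[0,0,-35,0,0,-4,1],[5,-15,-35,0,0,0,1],[8,-25,-30,0,0,0,1],[8,-30,-25,0,0,0,1],[8,-34,-20,0,0,0,1],[8,-36,-15,0,0,0,1]]}}

```text
clock: 42.0
eef_pos: [618.3, -137.8, 234.2]
eef_rot: [0.001, 1.0, 0.002, 0.002]
contact_force: [0.8, 0.1, 0.1]
finger_gap: 0.979
```

{"method": "jog_arm", "body": {"plan": [[8,-36,-10,0,0,0,1],[8,-36,0,0,0,0,1],[8,-36,0,0,0,0,1],[8,-36,0,0,0,0,1],[8,-36,0,0,0,0,1],[8,-36,0,0,0,0,1],[5,-20,0,0,0,0,1],[0,0,0,0,0,0,1]]}}

```text
clock: 42.67
eef_pos: [669.2, 102.2, 241.0]
eef_rot: [-0.001, 1.0, 0.005, 0.0]
contact_force: [-0.4, 0.8, -1.0]
finger_gap: 0.997
```

{"method": "jog_arm", "body": {"plan": [[0,0,0,0,0,0,1],[0,0,0,0,0,0,1],[0,0,0,0,0,0,1]]}}

```text
clock: 42.92
eef_pos: [669.0, 96.5, 241.2]
eef_rot: [0.0, 1.0, 0.002, -0.0]
contact_force: [0.0, 0.0, 0.4]
finger_gap: 1.0
```

```bash
python3 - <<'E'
from h import *
np.set_printoptions(suppress=True,precision=1)
im,d,st=snap('w8');C=cloud('wrist',d,st);print(st['eef_pos'],st['clock'])
o,y,i=meas('gauge',C,np.array([678,128.]));print(o,y,i);togo(*o,14.5,y)
E
```

```text
[669.   96.5 241.2] 42.9167
[678.2 127.6] 0.4469464626793191 {'len': np.float64(136.8015167723762), 'tdiff': np.float64(0.815706858546946), 'w': np.float64(19.42722843432243)}
turn az -0.2 then shift x 9.4 y -31.1 z 226.7 (phi0 0.2)
```

View pics/w8.png

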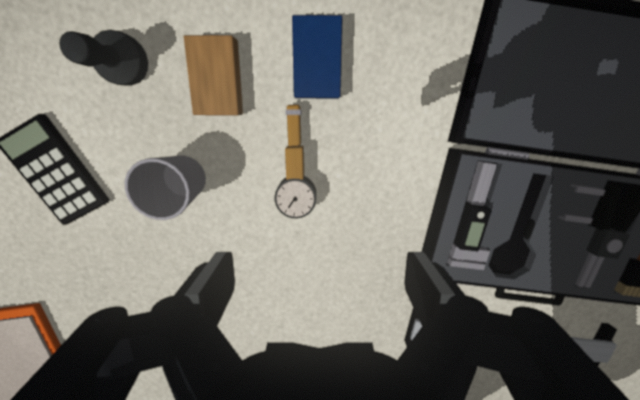

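The gauge is at (295,165) px: head below, brass grip at (294,160), tail up. The caliper and pliers show seated in the case at the right. I'll approach the gauge with a soft grip, commanding only slightly below the contact opening of 0.259.

{"method": "jog_arm", "body": {"plan": [[5,-15,35,0,0,0,1],[5,-16,35,0,0,0,1],[0,0,40,0,0,0,1],[0,0,40,0,0,0,1],[0,0,26,0,0,0,1],[0,0,10,0,0,0,1],[0,0,0,0,0,0,1],[0,0,0,0,0,0,1]]}}

```text
clock: 43.63
eef_pos: [679.8, 128.2, 56.5]
eef_rot: [-0.0, 1.0, 0.002, 0.001]
contact_force: [0.9, 0.7, 0.2]
finger_gap: 1.002
```

{"method": "jog_arm", "body": {"plan": [[0,0,0,0,0,0,1],[0,0,0,0,0,0,1]]}}

```text
clock: 43.8
eef_pos: [681.0, 128.7, 58.6]
eef_rot: [-0.0, 1.0, 0.003, 0.003]
contact_force: [0.7, -0.4, -0.3]
finger_gap: 0.999
```

```bash
python3 - <<'E'
from h import *
togo(678.6,127.7,14,.45)
E
```

```text
turn az -0.2 then shift x -2.5 y 1.0 z 44.6 (phi0 0.3)
```

{"method": "jog_arm", "body": {"plan": [[-1.5,0.5,20,0,0,0,0.8],[0,0,15,0,0,0,0.6],[0,0,9,0,0,0,0.45],[0,0,0.5,0,0,0,0.35],[0,0,0,0,0,0,0.32],[0,0,0,0,0,0,0.3],[0,0,0,0,0,0,0.29],[0,0,0,0,0,0,0.28]]}}

```text
clock: 44.47
eef_pos: [678.1, 128.4, 11.8]
eef_rot: [-0.0, 1.0, 0.003, 0.001]
contact_force: [-0.7, -0.0, 0.4]
finger_gap: 0.279
```

{"method": "jog_arm", "body": {"plan": [[0,0,0,0,0,0,0.275],[0,0,0,0,0,0,0.27],[0,0,0,0,0,0,0.265],[0,0,0,0,0,0,0.262],[0,0,0,0,0,0,0.26],[0,0,0,0,0,0,0.26]]}}

```text
clock: 44.97
eef_pos: [677.6, 128.2, 11.0]
eef_rot: [0.0, 1.0, 0.003, 0.0]
contact_force: [0.3, -1.1, 0.9]
finger_gap: 0.259
```

{"method": "jog_arm", "body": {"plan": [[0,0,0,0,0,0,0.258],[0,0,0,0,0,0,0.256],[0,0,0,0,0,0,0.254],[0,0,0,0,0,0,0.253],[0,0,0,0,0,0,0.253],[0,0,0,0,0,0,0.253]]}}

```text
clock: 45.47
eef_pos: [677.6, 128.2, 11.0]
eef_rot: [0.0, 1.0, 0.003, 0.0]
contact_force: [0.1, -3.0, 2.8]
finger_gap: 0.256
```

{"method": "jog_arm", "body": {"plan": [[0,0,0,0,0,0,0.251],[0,0,0,0,0,0,0.251],[0,0,-2,0,0,0,0.251],[0,0,-4,0,0,0,0.251],[0,0,-6,0,0,0,0.251],[0,0,0,0,0,0,0.251],[0,0,0,0,0,0,0.251],[0,0,0,0,0,0,0.251]]}}

```text
clock: 46.13
eef_pos: [677.3, 128.6, 22.7]
eef_rot: [-0.0, 1.0, 0.003, -0.0]
contact_force: [0.2, -0.4, -2.1]
finger_gap: 0.254
```

{"method": "jog_arm", "body": {"plan": [[0,0,0,0,0,0,0.251]]}}

```text
clock: 46.22
eef_pos: [677.2, 128.5, 22.5]
eef_rot: [-0.0, 1.0, 0.003, -0.0]
contact_force: [-0.5, -0.2, -1.6]
finger_gap: 0.253
```

The gauge is held gently, with a weight of 1.6–2 N. I'll carry it over at moderate speed.

{"method": "jog_arm", "body": {"plan": [[0,0,-8,0,0,0,0.251],[0,0,-12,0,0,2,0.251],[0,0,-12,0,0,2,0.251],[0,0,-10,0,0,2,0.251],[0,0,-6,0,0,2,0.251],[0,0,0,0,0,0,0.251],[0,0,0,0,0,0,0.251],[0,0,0,0,0,0,0.251]]}}

```text
clock: 46.88
eef_pos: [677.0, 128.4, 70.3]
eef_rot: [0.0, 0.998, -0.067, -0.0]
contact_force: [0.7, -0.6, -2.2]
finger_gap: 0.255
```

```bash
python3 - <<'E'
from h import *
togo(*case(-1,55),70,CY)
E
```

```text
turn az -0.0 then shift x -42.7 y 305.3 z 0.3 (phi0 -7.7)
```

{"method": "jog_arm", "body": {"plan": [[-1,8,0,0,0,0,0.251],[-2,16,0,0,0,0,0.251],[-3,24,0,0,0,0,0.251],[-4,27,0,0,0,0,0.251],[-4,27,0,0,0,0,0.251],[-4,27,0,0,0,0,0.251],[-4,27,0,0,0,0,0.251],[-4,27,0,0,0,0,0.251]]}}

```text
clock: 47.55
eef_pos: [625.7, -51.9, 70.3]
eef_rot: [0.0, 0.998, -0.067, -0.0]
contact_force: [1.1, -0.1, -1.4]
finger_gap: 0.252
```

{"method": "jog_arm", "body": {"plan": [[-4,27,0,0,0,0,0.251],[-4,27,0,0,0,0,0.251],[-4,27,0,0,0,0,0.251],[-3,22,0,0,0,0,0.251],[-1,13,0,0,0,0,0.251],[0,4,0,0,0,0,0.251],[0,0,0,0,0,0,0.251],[0,0,0,0,0,0,0.251]]}}

```text
clock: 48.22
eef_pos: [595.2, -165.7, 70.6]
eef_rot: [-0.0, 0.998, -0.067, -0.0]
contact_force: [0.2, 0.5, -2.1]
finger_gap: 0.259
```

{"method": "jog_arm", "body": {"plan": [[0,0,0,0,0,0,0.251],[0,0,0,0,0,0,0.251]]}}

```text
clock: 48.38
eef_pos: [595.4, -165.1, 70.7]
eef_rot: [-0.0, 0.998, -0.066, -0.0]
contact_force: [0.3, 0.4, -1.5]
finger_gap: 0.253
```

```bash
python3 - <<'E'
from h import *
togo(*case(-1,55),40,CY);snap('w9')
E
```

```text
turn az 0.0 then shift x -0.8 y 3.6 z 30.7 (phi0 -7.6)
```

View pics/w9.png

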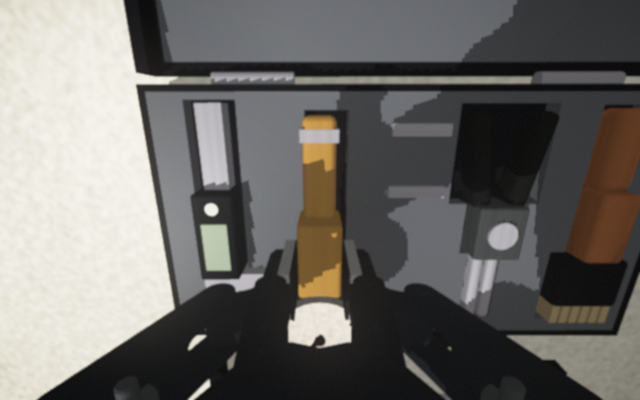

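The gauge is held straight over its slot. The caliper, pliers and brush all sit flat in their cutouts. Lowering now.

{"method": "jog_arm", "body": {"plan": [[-1,2,3,0,0,0,0.251],[0,1,6,0,0,0,0.251],[0,0,6,0,0,0,0.251],[0,0,5,0,0,0,0.251],[0,0,4,0,0,0,0.251],[0,0,2,0,0,0,0.251],[0,0,0,0,0,0,0.251],[0,0,0,0,0,0,0.251]]}}

```text
clock: 49.1
eef_pos: [593.9, -169.1, 44.6]
eef_rot: [-0.0, 0.998, -0.067, -0.0]
contact_force: [-0.2, -0.8, -1.7]
finger_gap: 0.254
```

```bash
python3 - <<'E'
from h import *
togo(*case(-1,55),37,CY);print(read_state()['contact_force'])
E
```

```text
turn az -0.1 then shift x 0.2 y -0.6 z 7.6 (phi0 -7.7)
[-0.2409168  -0.80073686 -1.741832  ]
```

{"method": "jog_arm", "body": {"plan": [[0,-0.5,1,0,0,0,0.251],[0,0,1,0,0,0,0.251],[0,0,1,0,0,0,0.251],[0,0,1,0,0,0,0.251],[0,0,1,0,0,0,0.251],[0,0,0,0,0,0,0.251],[0,0,0,0,0,0,0.251]]}}

```text
clock: 49.68
eef_pos: [593.9, -168.6, 39.7]
eef_rot: [-0.0, 0.998, -0.067, -0.0]
contact_force: [0.5, -0.6, -0.9]
finger_gap: 0.253
```

{"method": "jog_arm", "body": {"plan": [[0,0,1,0,0,0,0.251],[0,0,1,0,0,0,0.251],[0,0,0,0,0,0,0.251],[0,0,0,0,0,0,0.251]]}}

```text
clock: 50.02
eef_pos: [594.0, -168.8, 37.9]
eef_rot: [0.0, 0.998, -0.067, 0.0]
contact_force: [0.1, -1.1, -1.4]
finger_gap: 0.255
```

{"method": "jog_arm", "body": {"plan": [[0,0,1,0,0,0,0.251],[0,0,1,0,0,0,0.251],[0,0,0,0,0,0,0.251],[0,0,0,0,0,0,0.251]]}}

```text
clock: 50.35
eef_pos: [594.5, -168.9, 36.7]
eef_rot: [0.0, 0.998, -0.067, 0.001]
contact_force: [-2.1, -0.7, 5.9]
finger_gap: 0.249
```

{"method": "jog_arm", "body": {"plan": [[0,0,0,0,0,0,0.3],[0,0,0,0,0,0,0.4],[0,0,0,0,0,0,0.4],[0,0,-6,0,0,0,0.4],[0,0,-10,0,0,0,0.4],[0,0,-12,0,0,0,0.4],[0,0,0,0,0,0,0],[0,0,0,0,0,0,0]]}}

```text
clock: 51.02
eef_pos: [595.0, -169.1, 65.7]
eef_rot: [0.001, 0.998, -0.067, 0.002]
contact_force: [0.0, 0.5, -0.5]
finger_gap: 0.128
```

{"method": "jog_arm", "body": {"plan": [[0,0,0,0,0,0,0],[0,0,0,0,0,0,0],[0,0,0,0,0,0,0]]}}

```text
clock: 51.27
eef_pos: [593.5, -168.4, 63.2]
eef_rot: [-0.0, 0.998, -0.067, -0.0]
contact_force: [1.5, 0.1, 0.3]
finger_gap: -0.001
```

```bash
python3 - <<'E'
from h import *
togo(*case(2,55),52,CY)
E
```

```text
turn az -0.1 then shift x 3.7 y 0.1 z 11.2 (phi0 -7.7)
```

{"method": "jog_arm", "body": {"plan": [[3,0,4,0,0,0,0],[0,0,4,0,0,0,0],[0,0,1,0,0,0,0],[0,0,1,0,0,0,0],[0,0,1,0,0,0,0],[0,0,1,0,0,0,0],[0,0,0,0,0,0,0],[0,0,0,0,0,0,0]]}}

```text
clock: 51.93
eef_pos: [597.0, -169.1, 52.0]
eef_rot: [0.0, 0.998, -0.067, 0.0]
contact_force: [0.4, -0.3, 0.8]
finger_gap: -0.002
```

{"method": "jog_arm", "body": {"plan": [[0,0,1,0,0,0,0],[0,0,0,0,0,0,0],[0,0,1,0,0,0,0],[0,0,0,0,0,0,0],[0,0,0,0,0,0,0]]}}

```text
clock: 52.35
eef_pos: [597.6, -169.3, 50.8]
eef_rot: [0.0, 0.998, -0.067, 0.001]
contact_force: [-1.0, 0.5, 6.0]
finger_gap: -0.002
```

{"method": "jog_arm", "body": {"plan": [[0,0,1,0,0,0,0],[0,0,0,0,0,0,0],[0,0,1,0,0,0,0],[0,0,0,0,0,0,0],[0,0,0,0,0,0,0]]}}

```text
clock: 52.77
eef_pos: [597.2, -169.1, 47.9]
eef_rot: [0.0, 0.998, -0.067, 0.0]
contact_force: [0.7, -0.7, 2.1]
finger_gap: 0.0
```

{"method": "jog_arm", "body": {"plan": [[0,0,1,0,0,0,0],[0,0,1,0,0,0,0],[0,0,1,0,0,0,0],[0,0,0,0,0,0,0],[0,0,0,0,0,0,0]]}}

```text
clock: 53.18
eef_pos: [596.8, -169.0, 44.5]
eef_rot: [-0.0, 0.998, -0.067, -0.0]
contact_force: [1.1, -0.5, 1.9]
finger_gap: -0.002
```

{"method": "jog_arm", "body": {"plan": [[0,0,1,0,0,0,0],[0,0,0.5,0,0,0,0],[0,0,0,0,0,0,0],[0,0,0,0,0,0,0]]}}

```text
clock: 53.52
eef_pos: [597.0, -169.0, 44.1]
eef_rot: [0.0, 0.998, -0.067, -0.0]
contact_force: [-1.5, 1.1, 8.2]
finger_gap: -0.002
```

The gauge is home: top at 44.1, 8 N. I'll rise, turn for the bar, and measure all tool heights and the bar pose.

{"method": "jog_arm", "body": {"plan": [[0,0,-5,0,0,0,0],[0,0,-20,0,0,-7.1,0.2],[0,0,-30,0,0,-7.1,1],[0,0,-35,0,0,-7.1,1],[0,0,-35,0,0,-7.1,1],[0,0,-35,0,0,-7.1,1],[0,0,-35,0,0,-7.1,1],[0,0,-35,0,0,-7.1,1]]}}

```text
clock: 54.18
eef_pos: [596.0, -168.6, 274.2]
eef_rot: [-0.001, 0.932, 0.361, -0.001]
contact_force: [1.0, -0.0, -0.0]
finger_gap: 0.976
```

{"method": "jog_arm", "body": {"plan": [[0,0,-20,0,0,-7.1,1],[0,0,0,0,0,-7.1,1],[0,0,0,0,0,-7.1,1],[0,0,0,0,0,-7.1,1],[0,0,0,0,0,-7.1,1],[0,0,0,0,0,-4.8,1],[0,-35,0,0,0,0,1],[0,-35,0,0,0,0,1]]}}

```text
clock: 54.85
eef_pos: [526.5, -159.3, 291.1]
eef_rot: [-0.002, 0.753, 0.658, -0.001]
contact_force: [-0.0, -0.1, 1.3]
finger_gap: 0.997
```

{"method": "jog_arm", "body": {"plan": [[0,0,0,0,0,0,1],[0,0,0,0,0,0,1],[0,0,0,0,0,0,1],[0,0,0,0,0,0,1]]}}

```text
clock: 55.18
eef_pos: [528.1, -159.8, 293.5]
eef_rot: [0.0, 0.753, 0.658, 0.0]
contact_force: [0.8, -0.4, -0.1]
finger_gap: 1.0
```

```bash
cat >> h.py <<'E'
def barpose(C,guess,yaw,z0):
    """bar centre xy and yaw from the plate top (soles at z0)"""
    t=np.radians(yaw);a=np.array([-np.sin(t),np.cos(t)]);b=np.array([np.cos(t),np.sin(t)]);D=C[...,:2]-guess
    s=D@a;u=D@b;m=(np.abs(s)<165)&(np.abs(s)>22)&(np.abs(u)<25)&(np.abs(C[...,2]-z0-24)<5)
    P=C[m][:,:2];S=s[m];U=u[m];k=[]
    for q in np.arange(-150,151,10):
        w=U[np.abs(S-q)<5]
        if len(w)>15: k.append((q,np.mean(np.percentile(w,[3,97])),np.ptp(np.percentile(w,[3,97]))))
    k=np.array(k);f=np.polyfit(k[:,0],k[:,1],1)
    mb=(np.abs(s)<35)&(np.abs(u)<40)&(C[...,2]>z0+36)&(C[...,2]<z0+55)
    print('plate pts',m.sum(),'s',np.percentile(S,[.5,99.5]),'w',k[:,2].mean(),'block u',np.percentile(u[mb],[2,98]),'s',np.percentile(s[mb],[2,98]),'ztop',np.median(C[mb][:,2]),'zplate',np.median(C[m][:,2]))
    return guess+b*f[1],yaw-np.degrees(np.arctan(f[0]))
E
python3 - <<'E'
from h import *
np.set_printoptions(suppress=True,precision=1)
im,d,st=snap('w10');C=cloud('wrist',d,st);print(st['eef_pos'],st['clock'])
t=np.radians(CY);L=C[...,:2]-CO;Lx=L@[np.cos(t),np.sin(t)];Ly=L@[-np.sin(t),np.cos(t)]
for n,y in dict(caliper=125,gauge=55,pliers=-55,brush=-125).items():
    for x in (-50,GX[n],55):
        m=(np.abs(Lx-x)<6)&(np.abs(Ly-y-(0 if n!='pliers' or x<50 else 17))<6);print(n,x,m.sum(),'z %.1f'%np.median(C[m][:,2]))
p,yw=barpose(C,np.array([407.,-197.5]),CY,0);print('bar',p,yw)
E
```

```text
[ 528.1 -159.8  293.5] 55.1833
caliper -50 81 z 35.5
caliper -4.5 82 z 44.5
caliper 55 82 z 32.0
gauge -50 81 z 44.4
gauge 2 407 z 363.2
gauge 55 72 z 35.9
pliers -50 57 z 32.9
pliers 0 64 z 45.6
pliers 55 63 z 37.1
brush -50 50 z 39.7
brush 1.5 49 z 43.8
brush 55 51 z 37.4
plate pts 4287 s [-154.2  153.8] w 33.75257722637253 block u [-22.2  26.2] s [-18.4  17.5] ztop 43.40637661502166 zplate 23.681565216957722
bar [ 408.9 -197.8] -7.539030189292191
```

View pics/w10.png

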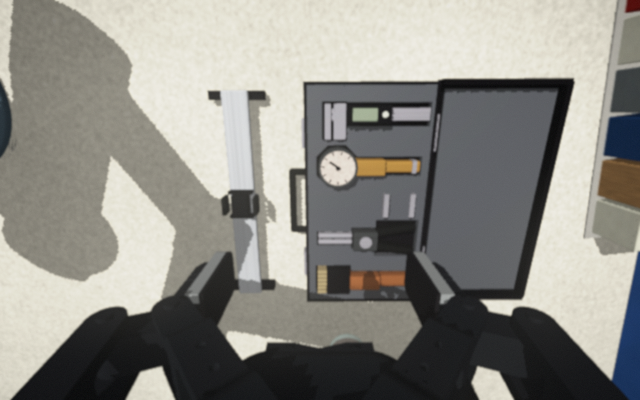

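All four tools sit at home heights (caliper 35.5/44.5/32, gauge 44.4/35.9, pliers 32.9/45.6/37.1, brush 39.7/43.8/37.4). The bar stands at (408.9, −197.8), yaw −7.5°. Next I'll fetch it.

{"method": "jog_arm", "body": {"plan": [[-11,-30,20,0,0,0,1],[-11,-30,20,0,0,0,1],[0,-30,28,0,0,0,1],[0,-30,28,0,0,0,1],[0,0,28,0,0,0,1],[0,0,28,0,0,0,1],[0,0,0,0,0,0,1],[0,0,0,0,0,0,1]]}}

```text
clock: 55.9
eef_pos: [405.5, -165.2, 140.8]
eef_rot: [-0.001, 0.753, 0.658, -0.0]
contact_force: [0.5, -0.6, -0.3]
finger_gap: 1.0
```

{"method": "jog_arm", "body": {"plan": [[0,0,0,0,0,0,1],[0,0,0,0,0,0,1]]}}

```text
clock: 56.07
eef_pos: [407.4, -166.5, 143.6]
eef_rot: [0.002, 0.753, 0.658, 0.0]
contact_force: [-0.6, 0.0, 0.1]
finger_gap: 0.997
```

```bash
python3 - <<'E'
from h import *
np.set_printoptions(suppress=True,precision=1)
im,d,st=snap('w11');C=cloud('wrist',d,st)
p,yw=barpose(C,np.array([409.,-197.8]),CY,0);print('bar',p,yw);togo(*p,24,yw+90)
E
```

```text
plate pts 9576 s [-141.1  153.1] w 33.18085715478496 block u [-25.  23.] s [-16.1  17.6] ztop 43.67230521046119 zplate 23.861150166099236
bar [ 408.  -197.7] -7.589212484837172
turn az -0.1 then shift x -30.9 y 4.9 z 119.4 (phi0 82.3)
```

{"method": "jog_arm", "body": {"plan": [[-15,2,10,0,0,0,1],[-16,2.5,20,0,0,0,1],[0,0,30,0,0,0,1],[0,0,30,0,0,0,1],[0,0,20,0,0,0,1],[0,0,8,0,0,0,0.8],[0,0,0,0,0,0,0.7],[0,0,0,0,0,0,0.65]]}}

```text
clock: 56.78
eef_pos: [407.0, -197.4, 24.4]
eef_rot: [0.001, 0.753, 0.658, 0.0]
contact_force: [0.3, -0.9, -0.2]
finger_gap: 0.652
```

{"method": "jog_arm", "body": {"plan": [[0,0,0,0,0,0,0.65],[0,0,0,0,0,0,0.65],[0,0,0,0,0,0,0.65]]}}

```text
clock: 57.03
eef_pos: [406.9, -197.4, 24.7]
eef_rot: [0.001, 0.753, 0.658, 0.0]
contact_force: [-0.2, 0.4, 0.5]
finger_gap: 0.649
```

```bash
python3 - <<'E'
from h import *
togo(408.2,-197.7,25,82.4)
E
```

```text
turn az -0.1 then shift x -0.1 y 1.3 z -0.3 (phi0 82.3)
```

{"method": "jog_arm", "body": {"plan": [[0,1,0,0,0,0,0.55],[0,0,0,0,0,0,0.45],[0,0,0,0,0,0,0.3],[0,0,0,0,0,0,0.1],[0,0,0,0,0,0,0.1],[0,0,0,0,0,0,0.1],[0,0,0,0,0,0,0.1],[0,0,0,0,0,0,0.1]]}}

```text
clock: 57.7
eef_pos: [407.5, -197.6, 26.2]
eef_rot: [-0.0, 0.753, 0.659, -0.001]
contact_force: [-9.9, 4.7, 26.8]
finger_gap: 0.397
```

{"method": "jog_arm", "body": {"plan": [[0,0,-4,0,0,0,0.1],[0,0,-12,0,0,0,0.1],[0,0,-16,0,0,0,0.1],[0,0,-16,0,0,0,0.1],[0,0,-16,0,0,0,0.1],[0,0,-12,0,0,0,0.1],[0,0,0,0,0,0,0.1],[0,0,0,0,0,0,0.1]]}}

```text
clock: 58.37
eef_pos: [407.1, -196.9, 99.5]
eef_rot: [0.001, 0.753, 0.658, 0.0]
contact_force: [-0.7, -0.2, -2.9]
finger_gap: 0.39
```

{"method": "jog_arm", "body": {"plan": [[0,15,0,0,0,0,0.1],[0,30,0,0,0,0,0.1],[0,34,0,0,0,0,0.1],[0,34,0,0,0,0,0.1],[0,34,0,0,0,0,0.1],[0,34,0,0,0,0,0.1],[0,28,0,0,0,0,0.1],[0,14,0,0,0,0,0.1]]}}

```text
clock: 59.03
eef_pos: [629.9, -226.5, 97.1]
eef_rot: [-0.001, 0.753, 0.658, -0.0]
contact_force: [-0.8, -0.1, -1.0]
finger_gap: 0.391
```

{"method": "jog_arm", "body": {"plan": [[0,0,0,0,0,0,0.1],[0,0,0,0,0,0,0.1],[0,0,0,0,0,0,0.1],[0,0,0,0,0,0,0.1]]}}

```text
clock: 59.37
eef_pos: [626.4, -226.2, 98.3]
eef_rot: [-0.001, 0.753, 0.658, -0.0]
contact_force: [0.4, 0.4, -1.7]
finger_gap: 0.389
```

```bash
python3 - <<'E'
from h import *
np.set_printoptions(suppress=True,precision=1)
im,d,st=snap('w12');C=cloud('wrist',d,st);print(st['eef_pos'],case(45,0))
for z0 in (72,):
    p,yw=barpose(C,np.array(st['eef_pos'][:2]),CY,z0);print('bar',p,yw)
togo(*case(45,0),60,82.38)
E
```

```text
[ 626.4 -226.2   98.3] [ 632.5 -229.2]
plate pts 18719 s [-60.7 120.1] w 33.30262169043092 block u [-28.1  27.1] s [-14.8  15.6] ztop 115.50209976196712 zplate 95.70780376472504
bar [ 625.8 -226.2] -7.675454241179861
turn az -0.1 then shift x -2.0 y 6.1 z 38.7 (phi0 82.3)
```

{"method": "jog_arm", "body": {"plan": [[-1,3,3,0,0,0,0.1],[-1,3,6,0,0,0,0.1],[0,0.5,7,0,0,0,0.1],[0,0,5,0,0,0,0.1],[0,0,3,0,0,0,0.1],[0,0,0,0,0,0,0.1],[0,0,0,0,0,0,0.1],[0,0,0,0,0,0,0.1]]}}

```text
clock: 60.08
eef_pos: [634.3, -229.6, 75.5]
eef_rot: [0.0, 0.753, 0.658, 0.0]
contact_force: [0.9, 0.1, -2.1]
finger_gap: 0.384
```

```bash
python3 - <<'E'
from h import *
np.set_printoptions(suppress=True,precision=1)
im,d,st=snap('w13');C=cloud('wrist',d,st);print(st['eef_pos'],case(45,0))
p,yw=barpose(C,np.array(st['eef_pos'][:2]),CY,st['eef_pos'][2]-26.6);print('bar',p,yw)
togo(*case(45,0),57,82.38)
E
```

```text
[ 634.3 -229.6   75.5] [ 632.5 -229.2]
plate pts 18712 s [-60.6 120.1] w 33.29234984679221 block u [-28.   26.9] s [-15.   17.3] ztop 92.66930540318633 zplate 72.86540867048654
bar [ 633.7 -229.5] -7.6435114439652185
turn az -0.1 then shift x 0.2 y -1.9 z 18.7 (phi0 82.3)
```

View pics/w13.png

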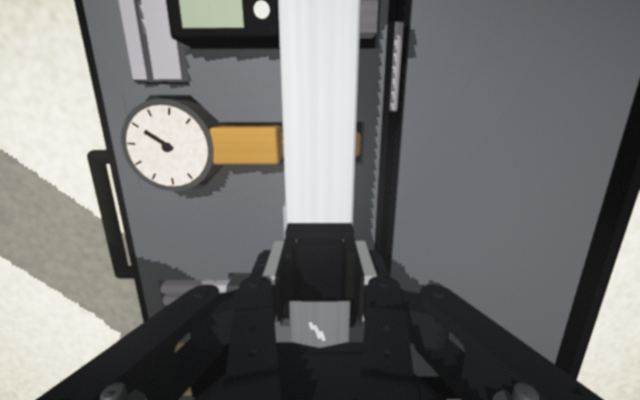

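The bar is over the catch, with the gauge and caliper flat beneath it. I'll shift −1.3 mm in y and lower slowly.

{"method": "jog_arm", "body": {"plan": [[0,-1.3,2,0,0,0,0.1],[0,0,2,0,0,0,0.1],[0,0,2,0,0,0,0.1],[0,0,0,0,0,0,0.1],[0,0,0,0,0,0,0.1],[0,0,0,0,0,0,0.1]]}}

```text
clock: 60.63
eef_pos: [632.9, -229.3, 69.3]
eef_rot: [-0.0, 0.753, 0.658, -0.0]
contact_force: [0.5, 0.5, -3.0]
finger_gap: 0.389
```

```bash
python3 - <<'E'
from h import *
togo(*case(45,0),57,82.38)
E
```

```text
turn az -0.1 then shift x 0.1 y -0.4 z 12.3 (phi0 82.3)
```

{"method": "jog_arm", "body": {"plan": [[0,0,1.5,0,0,0,0.1],[0,0,1.5,0,0,0,0.1],[0,0,1.5,0,0,0,0.1],[0,0,1.5,0,0,0,0.1],[0,0,0,0,0,0,0.1],[0,0,0,0,0,0,0.1]]}}

```text
clock: 61.13
eef_pos: [632.7, -229.3, 63.0]
eef_rot: [-0.0, 0.753, 0.658, -0.0]
contact_force: [0.3, -0.0, -1.4]
finger_gap: 0.388
```

{"method": "jog_arm", "body": {"plan": [[0,0,1,0,0,0,0.1],[0,0,1,0,0,0,0.1],[0,0,1,0,0,0,0.1],[0,0,0,0,0,0,0.1],[0,0,0,0,0,0,0.1]]}}

```text
clock: 61.55
eef_pos: [632.8, -229.3, 60.2]
eef_rot: [-0.0, 0.753, 0.658, -0.0]
contact_force: [-0.4, 0.4, -1.8]
finger_gap: 0.39
```

{"method": "jog_arm", "body": {"plan": [[0,0,1,0,0,0,0.1],[0,0,1,0,0,0,0.1],[0,0,1,0,0,0,0.1],[0,0,0,0,0,0,0.1],[0,0,0,0,0,0,0.1]]}}

```text
clock: 61.97
eef_pos: [632.8, -229.3, 57.1]
eef_rot: [-0.0, 0.753, 0.658, -0.0]
contact_force: [0.3, -0.3, -1.4]
finger_gap: 0.387
```

{"method": "jog_arm", "body": {"plan": [[0,0,1,0,0,0,0.1],[0,0,0,0,0,0,0.1],[0,0,0,0,0,0,0.1]]}}

```text
clock: 62.22
eef_pos: [633.0, -229.4, 56.7]
eef_rot: [0.0, 0.753, 0.658, 0.0]
contact_force: [-1.2, 1.3, 0.5]
finger_gap: 0.39
```

{"method": "jog_arm", "body": {"plan": [[0,0,1,0,0,0,0.1],[0,0,0,0,0,0,0.1],[0,0,0,0,0,0,0.1]]}}

```text
clock: 62.47
eef_pos: [633.1, -229.5, 56.6]
eef_rot: [0.0, 0.753, 0.658, -0.0]
contact_force: [-3.1, 2.3, 5.6]
finger_gap: 0.386
```

{"method": "jog_arm", "body": {"plan": [[0,0,1,0,0,0,0.1],[0,0,0,0,0,0,0.4],[0,0,0,0,0,0,0.5],[0,0,0,0,0,0,0.6],[0,0,0,0,0,0,0.75],[0,0,0,0,0,0,0.9],[0,0,-3,0,0,0,0.9],[0,0,-12,0,0,0,0.9]]}}

```text
clock: 63.13
eef_pos: [631.5, -228.6, 67.5]
eef_rot: [-0.002, 0.753, 0.658, -0.001]
contact_force: [0.1, 0.0, -0.6]
finger_gap: 0.902
```

{"method": "jog_arm", "body": {"plan": [[0,0,-25,0,0,0,1],[0,0,-35,0,0,0,1],[0,0,-35,0,0,0,1],[20,0,-35,0,0,0,1],[20,0,-35,0,0,0,1],[20,0,-30,0,0,0,1],[0,0,0,0,0,0,1],[0,0,0,0,0,0,1]]}}

```text
clock: 63.8
eef_pos: [642.3, -169.4, 268.8]
eef_rot: [0.003, 0.752, 0.659, 0.001]
contact_force: [-0.4, -0.7, -0.6]
finger_gap: 1.003
```

{"method": "jog_arm", "body": {"plan": [[0,0,0,0,0,0,1],[0,0,0,0,0,0,1]]}}

```text
clock: 63.97
eef_pos: [640.0, -170.1, 262.6]
eef_rot: [-0.001, 0.753, 0.658, -0.001]
contact_force: [0.4, 0.4, 0.4]
finger_gap: 1.003
```

```bash
python3 - <<'E'
from h import *
np.set_printoptions(suppress=True,precision=1)
im,d,st=snap('w14');C=cloud('wrist',d,st);print(st['eef_pos'],case(45,0),st['clock'])
p,yw=barpose(C,case(45,0),CY,30);print('bar',p,yw)
im0,d0,st0=ld('w1');p,yw=barpose(cloud('wrist',d0,st0),case(45,0),CY,30);print('bar at start',p,yw)
t=np.radians(CY);L=C[...,:2]-CO;Lx=L@[np.cos(t),np.sin(t)];Ly=L@[-np.sin(t),np.cos(t)]
for n,y in dict(caliper=125,gauge=55,pliers=-55,brush=-125).items():
    for x in (-50,0):
        m=(np.abs(Lx-x)<6)&(np.abs(Ly-y)<6)&(d>0);print(n,x,m.sum(),'z %.1f'%np.median(C[m][:,2]))
for y in (140,100,30,-30,-100,-140):
    m=(np.abs(Lx-45)<8)&(np.abs(Ly-y)<6)&(d>0);print('plate',y,'%.1f'%np.median(C[m][:,2]))
E
```

```text
[ 640.  -170.1  262.6] [ 632.5 -229.2] 63.9667
plate pts 5490 s [-154.4  154.3] w 33.97914509772993 block u [-23.8  23.8] s [-18.6  16.7] ztop 73.55928277428356 zplate 53.69922569634164
bar [ 632.5 -229.2] -7.644339488963596
plate pts 4790 s [-152.6  155.1] w 33.68333760916722 block u [-24.2  24.1] s [-17.1  18.7] ztop 73.66200225132383 zplate 53.79105329859294
bar at start [ 632.3 -229.1] -7.5122658593535405
caliper -50 100 z 35.4
caliper 0 107 z 44.6
gauge -50 92 z 44.6
gauge 0 896 z 297.4
pliers -50 68 z 33.0
pliers 0 69 z 45.8
brush -50 56 z 39.6
brush 0 54 z 43.5
plate 140 53.8
plate 100 53.7
plate 30 53.8
plate -30 53.6
plate -100 53.6
plate -140 53.6
```

View pics/w14.png

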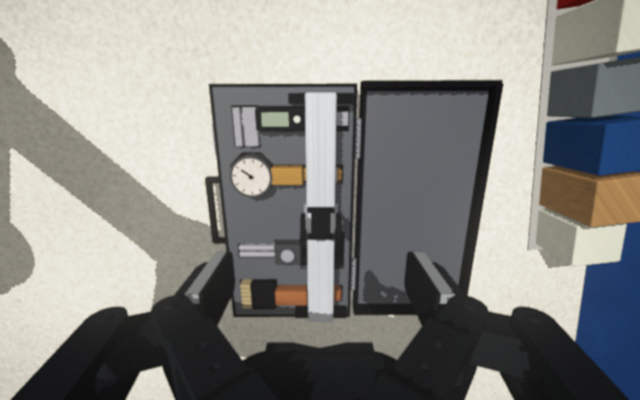

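The bar's pose, plate height (53.7 level) and button spread match the latched start, and all tools are home. Handing in.

```bash
python3 -c "
from workcell import *
print(hand_in(), read_state()['clock'])"
```

```text
the job is handed in; nothing more can be done
the job is handed in; nothing more can be done
```

The kit is packed and handed in at about 64 s on the clock, well inside the 208 s. I lifted the bar off with both buttons pinched and stood it on the counter strip. The brush, caliper, pliers and gauge then went home, and I refitted the bar and let it go.

**Last checks, all from the wrist camera's depth image:**
- **Bar:** it stands at (632.5, −229.2) with yaw −7.6°. Its plate is level at 53.6–53.8 mm. Position, height and button spread (±23.8 mm) match the latched start (±24.2 mm). I did not tug it to prove the catch.
- **Tools:** heads and grip blocks are at home height within about 1–2 mm. Shut fingertips stopped at about 44 mm on every grip block, which is the home height.
- **Gauge:** the final picture gave no valid depth for its grip block because part of the gripper overlapped that spot. Its head read 44.6 mm, its tail read 35.9 mm before the bar went on, and the press stopped at 44.1 mm.
- **Force on the gauge:** I gripped it softly, at an estimated 25 N for both fingers together (calibrated on the button springs and the brush; not measured directly). The press reached about 8 N.
- **Disturbances:** I saw no knocked tool and no slackened grip. The green look-alike and the bystanders were left alone, though I did not measure them again at the end.

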